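# Lay out the cleaned hand wheel parts in fitting order

## Task

The parts of the grinder slide's hand wheel lie washed in the steel tray; lay them out in fitting order on the black rubber mat. Put the hand wheel hub up in the middle of the mat, and, as seen from the robot and squared to the mat, the graduated collar to the left of the wheel, the plain washer to its right with the cap nut standing centred on top of it, and the black handle standing stud up behind the wheel, on its far side; collar, washer and handle should each stand two to three centimetres clear of the wheel's rim. Leave the bone blank on the mat, the crucible and the caliper where they are.

Things in the scene. Friction and masses are not known exactly. Their poses are not given: they have to be found in the camera images.
- wheel_center (a point): Aluminium disc hand wheel lying hub up in the tray: rim 80 mm across and 13 mm high, upright cylindrical hub 28 mm across rising from the middle to 36 mm above the underside (23 mm above the rim), which is where to grip it. Point: on the axis, 18 mm above the underside; z is the axis, up. 300 g nominal.
- collar_center (a point): Graduated steel dial collar, a thick ring lying flat: 48 mm across, 22 mm high, 20 mm bore, black graduation ticks round its side. Point: on the axis, 11 mm above the underside; z is the axis. 200 g nominal.
- washer_mid (a point): Plain flat steel washer: 44 mm across, 8 mm thick, 18 mm bore. Point: on the axis, half-way up (4 mm above the underside); z is the axis. 70 g nominal.
- nut_center (a point): Steel cap nut standing on its flat foot, dome up: hexagon 24 mm across the flats (27.7 mm over the corners) and 14 mm high, domed cap 22 mm across above it, 26 mm high in all. Point: on the axis, 13 mm above the foot; z is the axis, up, and x is square to one pair of flats. 60 g nominal.
- handle_center (a point): Black plastic machine handle standing on its flat end with its thin steel stud up: body 26 mm across at the foot, 25 mm half-way, 22 mm at its top, 48 mm high; stud 8 mm across, 62 mm high in all. Point: on the axis, 31 mm above the foot; z is the axis, up. 60 g nominal.
- mat: Black rubber mat fixed flat on the bench, 230 mm (its x, pointing away from the robot) by 300 mm (its y, to the robot's left), 4 mm thick; it and the tray may swap sides, each turned up to 10 degrees. Origin: centre of its underside, on the bench. Left, right and behind go along the mat's own sides: left +y, right -y, behind +x.
- tray: Shallow rectangular steel drip tray, fixed, 240 mm (its x) by 330 mm (its y), floor 3 mm thick, rim 3 mm thick and 20 mm high over the bench. The five parts start upright on its floor, in any order, in places of a 2 by 3 grid about 100 to 110 mm apart; a loose steel hex key 6 mm thick lies in the sixth. Origin: centre of its underside, on the bench top.
- blank: Bystander: bone disc blank 36 mm across, 7 mm thick, lying loose on the mat near its near left corner, about 85 mm towards the robot and 118 mm to the left of the mat's centre. Origin: centre of its underside. Not to be moved.
- crucible: Bystander: white open ceramic crucible, 62 mm across the rim and 66 mm high, standing on the bench beyond the mat and tray. Origin: centre of its underside. Not to be moved.
- caliper: Bystander: steel caliper 225 mm long and 8 mm thick, lying on the bench beyond the mat and tray. Origin: underside of the middle of its beam; y along the beam. Not to be moved.
Things that resemble listed ones, but are neither listed nor needed, are in the scene too. What is shaped like the part that bears collar_center but purple or red is not meant.

How it is judged:
By the outcome, as a careful person would: the job done as asked, in the order asked, and still so for the second after the job is handed in, with the robot touching nothing.
It also fails if it takes over 112 s, if anything falls off the work surface, if the arm or the gripper's body presses on something with over 40 N, if the wrist force passes 120 N, or if a joint passes its speed limit or range.

## Robot

A 6-joint arm with a two-finger parallel gripper is mounted at the origin on the work surface. World frame = base frame: x ahead of the robot, y to its left, z up, the work surface at z = 0. Lengths are in m, angles in degrees, forces in N, time in s.
With the tool pointing down it reaches from about 0.4 to 0.825 m from the base axis. Payload 7 kg.
Tool frame: the origin (TCP) lies between the finger pads; the fingertips stand 11 mm ahead of it and the grasp point (between the pads) lies 8 mm behind it; z points along the fingers, y is the direction in which the jaws open and shut (so a half turn about z gives the same grasp; the last joint's range is limited). The gripper opens to 88 mm and grips with 3 to 60 N. Pads are 19 mm wide; open, the fingers measure 130 mm over their backs; the gripper's body (78 mm by 193 mm) begins 47 mm behind the grasp point.
Start: joints at [83.772, 20.546, 0.682, 0, -70.136, -16.507], TCP at [0.261, 0.623, 0.198] pointing down, gripper open.
Joint ranges: [-176.03, 176.03], [-82.01, 121.73], [-58.28, 71.71], [-173.87, 95.51], [-174.79, -0.11], [-173.66, 173.66]. Speed limits (degrees/s): [136.94, 136.94, 172.46, 180, 180, 180].

## Interface

Orientations are given as [roll, pitch, yaw] about the fixed x, y, z axes, in that order (R = Rz(yaw) Ry(pitch) Rx(roll)).
In Python, from plant import r gives the robot as it stands.
- The arm moves only by the shell command python3 -m inch 'ROWS' [OPENING] [FORCE]. ROWS is JSON, a list of rows, each an object of numbers: "x", "y", "z": the shift along the tool's x, y, z as a fraction of full scale; "yaw": the turn about the tool's z as a fraction of full scale. In form: [{"x": .., "y": .., "z": .., "yaw": ..}, ...]. A call has 1 to 5 rows; each row shifts and turns the pose as measured when the row begins, along the tool's axes as they then stand; what a row does not reach is not made up. Full scale, the value 1, is 0.025 m for a shift and 4 degrees for a turn. A row lasts 1/12 s, in which the tool goes at most 41.7 mm and 7.16 degrees, less where a joint would pass 70% of its speed; a pose out of reach is approached as far as the arm can. A call with a number of a shift or a turn outside -1 to 1 is refused whole. A call with a gripper value outside its range is refused whole. OPENING is the opening, from -1 (shut) to 1 (fully open), set as the call begins (- or left out, the last holds). The fingers move at their own pace and stop on an object; FORCE is the grip in N (left out, the last holds). Time passes only in rows, so rows that do not move let the fingers close. It gives the time, the measured TCP pose, the force and the opening at its end, in the units of the state.
- r.get_state(): the state, without advancing time (a new reading comes with each control period).
- r.capture(name): name is "scene" or "top" or "wrist"; returns (picture, depth): 480x640x3 uint8, red, green, blue; 480x640 float32, m along the optical axis (not along the pixel's ray), 0 where there is no reading.
- r.camera_info(name): a dict with "mtx" (3x3 intrinsics, pixels), "k1" (the pictures are not rectified: a ray, as slopes to the right and down, at radius r is drawn at 1 + k1 r^2 times it, then the intrinsics apply), "pose" (4x4, takes a point from camera to world coordinates). Camera axes: x right, y down, z forward; pixel columns grow to the right and rows downward; lengths in m; the calibration is good to about 2 mm. A picture is of the moment at which its call begins: read the wrist's pose just before it. camera_info takes no time and is no camera call; for the wrist camera it gives the pose at the moment of the call.
- r.close_job(): hands the job in, once; it reports no verdict.
The state is a dict: "time_s": time; "joints": joint angles; "qd": joint speeds; "joint_torque": joint torques, N m; "tcp_pos": TCP position; "eef_rot": TCP orientation; "contact_force": force on the tool from outside, world axes, zero at the start; "moment": the same for the moment, N m; "gripper_width": finger opening in m.
Only numpy, scipy, OpenCV 4.12 (cv2) and the standard library are available. Lean on these libraries where they do the work, as an engineer would, in place of code of your own. Each camera call takes 0.05 s, during which the arm holds its last target. There are 200 camera calls.

## Working session

There is one attempt and no reset: what is moved stays moved. The work goes in short steps, Python scripts to look and compute and a shell command to move; the robot and the scene stay as the last step left them, time stands still between calls to the robot, and variables do not carry over. Pictures are saved under pics/ and viewed, about 12 in all and at most 16, crops included, and the job is handed in when it is done.

```bash
mkdir -p pics; ls; cat > h.py <<'E'
import numpy as np, cv2
from plant import r
def pix2w(info,uv,z=None,depth=None):
    """pixel -> world on plane z, or with depth"""
    K=np.array(info["mtx"]);k=info["k1"];T=np.array(info["pose"])
    out=[]
    for i,(u,v) in enumerate(uv):
        p=cv2.undistortPoints(np.array([[[u,v]]],float),K,np.array([k,0,0,0.]))[0,0]
        d=T[:3,:3]@np.array([p[0],p[1],1]);o=T[:3,3]
        zz=z[i] if np.ndim(z) else z
        t=(zz-o[2])/d[2] if z is not None else depth[i]
        out.append(o+t*d)
    return np.array(out)
def cap(name,fn):
    i=r.camera_info(name);p,d=r.capture(name)
    cv2.imwrite(f"pics/{fn}.png",p[:,:,::-1]);np.savez(f"pics/{fn}.npz",p=p,d=d,pose=i["pose"],mtx=i["mtx"],k1=i["k1"])
    return i,p,d
E
python3 - <<'E'
from h import *
print(r.get_state())
for n in("scene","top"):
    i,p,d=cap(n,n+"0");print(n,np.round(i["pose"],3),i["k1"],np.round(i["mtx"],1))
E
```

```text
pics
{'time_s': 0.0, 'joints': array([ 8.37720494e+01,  2.05908606e+01,  6.31749296e-01, -2.14351713e-02,
       -7.01373331e+01, -1.65066244e+01]), 'qd': array([ 0.05925561, -0.03779999,  0.09403008,  0.00788841,  0.06626337,
        0.00963238]), 'joint_torque': array([-1.94982560e-03, -5.82724822e+01,  2.93057334e+01,  6.99737146e+00,
        6.99433978e-03, -1.47049059e-04]), 'tcp_pos': array([0.26067457, 0.62201646, 0.19750972]), 'eef_rot': array([ 1.79901805e+02, -8.08536234e-03, -2.27418679e+01]), 'contact_force': array([ 0.0158307 , -0.27125484,  1.18493937]), 'moment': array([-0.03507533,  0.03862024, -0.00556768]), 'gripper_width': 0.08800944093509139}
scene [[-0.804  0.349 -0.482  1.287]
 [ 0.595  0.448 -0.668  1.025]
 [-0.017 -0.823 -0.568  0.879]
 [ 0.     0.     0.     1.   ]] -0.09560931732172417 [[572.2   0.  323.5]
 [  0.  572.2 241.1]
 [  0.    0.    1. ]]
top [[ 0.066 -0.972  0.227  0.375]
 [-0.998 -0.064  0.015  0.056]
 [ 0.    -0.228 -0.974  0.981]
 [ 0.     0.     0.     1.   ]] 0.03249918448018841 [[491.9   0.  313.4]
 [  0.  491.9 241.4]
 [  0.    0.    1. ]]
```

View pics/top0.png

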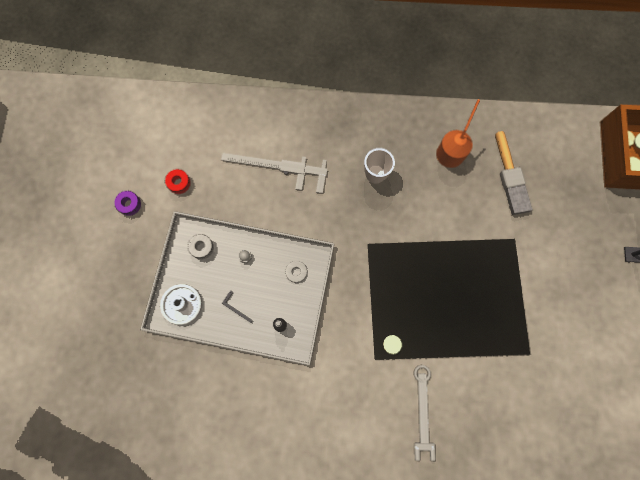

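View pics/scene0.png

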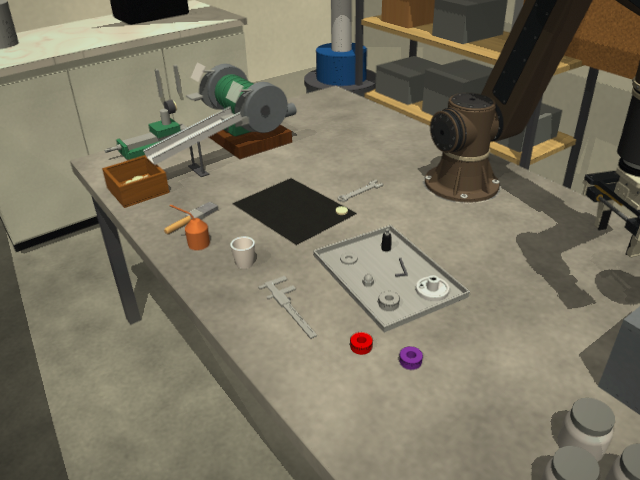

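The tray holds the wheel (180,304), steel collar (200,246), nut (245,257), washer (297,272), handle (280,324) and hex key (238,306). Collar lookalikes are red (178,181) and purple (127,203), both outside the tray. The mat's corners are about (368,243), (515,239), (529,354) and (375,359), with the blank at (392,344). I'll check the choice in a close crop.

```bash
python3 - <<'E'
from h import *
im=cv2.imread("pics/top0.png")
cv2.imwrite("pics/c1.png",cv2.resize(im[205:370,140:340],None,fx=3.6,fy=3.6,interpolation=cv2.INTER_CUBIC))
i=r.camera_info("top")
# mat corners: fit dark quad
g=im.max(2);m=(g<40).astype(np.uint8);m[:220]=0;m[:, :350]=0
c=max(cv2.findContours(m,0,2)[0],key=cv2.contourArea)
q=cv2.approxPolyDP(cv2.convexHull(c),8,True)[:,0].astype(float);print(q)
w=pix2w(i,q,z=0.004);print(np.round(w,4));print("c",w.mean(0))
for a in range(len(w)):
    e=w[(a+1)%len(w)]-w[a];print(np.linalg.norm(e),np.degrees(np.arctan2(e[1],e[0])))
E
```

```text
[[512. 246.]
 [529. 353.]
 [431. 356.]
 [386. 316.]
 [384. 269.]
 [403. 248.]]
[[ 0.6201 -0.3313  0.004 ]
 [ 0.4105 -0.3575  0.004 ]
 [ 0.3916 -0.1704  0.004 ]
 [ 0.4621 -0.0817  0.004 ]
 [ 0.5556 -0.0747  0.004 ]
 [ 0.6014 -0.1118  0.004 ]]
c [ 0.5068915  -0.18790263  0.004     ]
0.21128240193848877 -172.85506372902648
0.1880680358423432 95.75132194841382
0.11337812825878894 51.52671322073243
0.0937280677463307 4.24243790334536
0.058917801783788824 -38.967461030402504
0.22027980894390925 -85.13800973378552
```

View pics/c1.png

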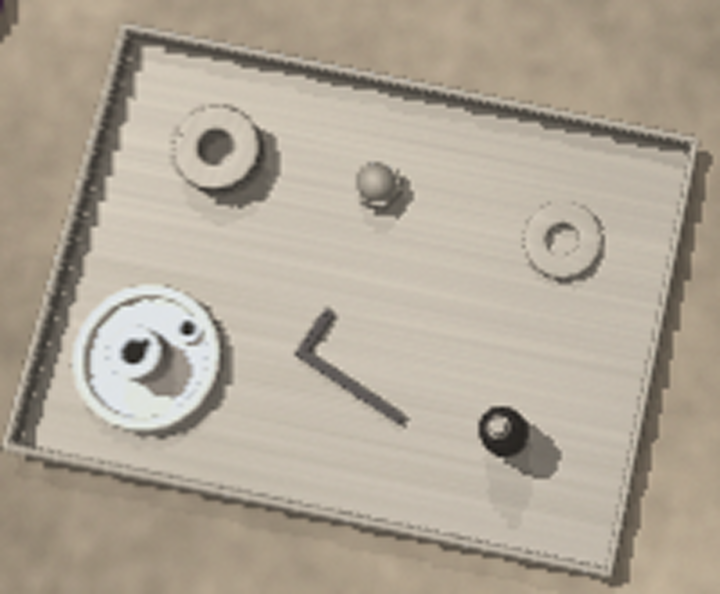

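The crop shows the collar ring (217,147), nut (378,185), washer (563,241), wheel rim (148,358) with its hub (140,352), handle (500,430) and hex key. In full-image pixels u=140+cx/3.6, v=205+cy/3.6. The steel ring in the tray is the right collar.

```bash
python3 - <<'E'
from h import *
im=cv2.imread("pics/top0.png");i=r.camera_info("top")
m=np.zeros((480,640),np.uint8);m[225:370,355:540]=(im.max(2)<55)[225:370,355:540]
c=max(cv2.findContours(m,0,2)[0],key=cv2.contourArea)[:,0].astype(float)
w=pix2w(i,c,z=0.004)
print(cv2.minAreaRect(w[:,:2].astype(np.float32)))
hand=pix2w(i,[(368,243),(515,239),(529,354.5),(375,359)],z=.004);print(np.round(hand,4),hand.mean(0))
f=lambda x,y:(140+(x+.5)/3.6-.5,205+(y+.5)/3.6-.5)
L=dict(collar=(217,147,.025),nuttop=(376,180,.025),washer=(563,241,.011),rim=(148,358,.016),hub=(137,352,.039),stud=(498,427,.065),body=(503,431,.05),t1=(123,28,.02),t2=(697,141,.02),t3=(616,577,.02),t4=(8,446,.02),blank=None)
for n,v in L.items():
    if v: print(n,np.round(pix2w(i,[f(*v[:2])],z=v[2])[0],4))
print("blank",pix2w(i,[(392.5,344)],z=.011))
s=r.get_state();print(np.round(r.camera_info("wrist")["pose"],3))
E
```

```text
((0.5069035887718201, -0.1991308331489563), (0.22842751443386078, 0.2987956404685974), 5.768832206726074)
[[ 0.6072 -0.0405  0.004 ]
 [ 0.6351 -0.3377  0.004 ]
 [ 0.4076 -0.3574  0.004 ]
 [ 0.3786 -0.063   0.004 ]] [ 0.50714162 -0.19964361  0.004     ]
collar [0.5752 0.2952 0.025 ]
nuttop [0.5624 0.2059 0.025 ]
washer [0.5375 0.1013 0.011 ]
rim [0.458  0.3207 0.016 ]
hub [0.4588 0.3206 0.039 ]
stud [0.4304 0.1248 0.065 ]
body [0.4294 0.1231 0.05  ]
t1 [0.6411 0.3572 0.02  ]
t2 [0.5971 0.0305 0.02  ]
t3 [0.3596 0.0598 0.02  ]
t4 [0.4066 0.3876 0.02  ]
blank [[ 0.40891288 -0.09478834  0.011     ]]
[[-0.386 -0.882 -0.268  0.334]
 [-0.922  0.37   0.112  0.593]
 [ 0.     0.291 -0.957  0.384]
 [ 0.     0.     0.     1.   ]]
```

```bash
cat > to.py <<'E'
import sys
from h import *
# usage: to.py x y z [yaw]: units (full scales) still to go, tool axes as they stand now
def to(x,y,z,yaw=None):
    s=r.get_state();p=s["tcp_pos"];a=np.radians(s["eef_rot"][2])
    d=np.array([x,y,z])-p
    print("t %.2f"%s["time_s"],"pos",np.round(p,4),"rot",np.round(s["eef_rot"],1),"F",np.round(s["contact_force"],1),"w %.4f"%s["gripper_width"],"j6 %.0f"%s["joints"][5])
    u=np.array([d[0]*np.cos(a)+d[1]*np.sin(a),d[0]*np.sin(a)-d[1]*np.cos(a),-d[2]])/.025
    print("units x %.2f y %.2f z %.2f"%tuple(u),"" if yaw is None else "yaw %.2f"%(-((yaw-s["eef_rot"][2]+180)%360-180)/4))
to(*map(float,sys.argv[1:]))
E
python3 -m inch '[{"x":0.8,"y":0.54},{"x":0.8,"y":0.54},{"x":0.8,"y":0.54},{"x":0.8,"y":0.54},{"x":0.8,"y":0.54}]' 1
python3 -m inch '[{"x":0.8,"y":0.54},{"x":0.8,"y":0.54},{"x":0.8,"y":0.54},{"x":0.8,"y":0.54},{"x":0.8,"y":0.54}]'
python3 to.py .4585 .3207 .19 -22.7
```

```text
t 0.10 pos [0.2607 0.6221 0.1976] rot [179.9  -0.  -22.7] F [0.1 0.3 0.5] w 0.0876 j6 -17
units x 11.96 y 8.06 z 0.30 yaw -0.01validation failed for argument at $[0]...
validation failed for argument at $[0]...
```

```bash

python3 -m inch '[{"x":0.8,"y":0.54,"z":0,"yaw":0},{"x":0.8,"y":0.54,"z":0,"yaw":0},{"x":0.8,"y":0.54,"z":0,"yaw":0},{"x":0.8,"y":0.54,"z":0,"yaw":0},{"x":0.8,"y":0.54,"z":0,"yaw":0}]' 1 20
python3 to.py .4585 .3207 .19 -22.7
```

```text
time_s: 0.52
tcp_pos: [0.3256, 0.5199, 0.1935]
eef_rot: [179.6, -0.0, -22.4]
contact_force: [0.6, 0.5, 0.5]
gripper_width: 0.0875
t 0.52 pos [0.3256 0.5199 0.1935] rot [179.6  -0.  -22.4] F [0.6 0.5 0.5] w 0.0875 j6 -9
units x 7.95 y 5.34 z 0.14 yaw 0.07
```

```bash

python3 -m inch '[{"x":0.8,"y":0.53,"z":0,"yaw":0},{"x":0.8,"y":0.53,"z":0,"yaw":0},{"x":0.8,"y":0.53,"z":0,"yaw":0},{"x":0.8,"y":0.53,"z":0,"yaw":0},{"x":0.8,"y":0.53,"z":0,"yaw":0}]' >/dev/null
python3 -m inch '[{"x":0.8,"y":0.53,"z":0,"yaw":0},{"x":0.8,"y":0.53,"z":0,"yaw":0},{"x":0.8,"y":0.53,"z":0,"yaw":0},{"x":0.8,"y":0.53,"z":0,"yaw":0},{"x":0,"y":0,"z":0,"yaw":0}]'
python3 to.py .4585 .3207 .19 -22.7
python3 -c "
from h import *
cap('wrist','w1')"
```

```text
time_s: 1.35
tcp_pos: [0.4504, 0.3262, 0.1912]
eef_rot: [179.2, 0.1, -22.5]
contact_force: [0.9, -0.3, 0.3]
gripper_width: 0.0873
t 1.35 pos [0.4504 0.3262 0.1912] rot [ 1.792e+02  1.000e-01 -2.250e+01] F [ 0.9 -0.3  0.3] w 0.0873 j6 11
units x 0.38 y 0.08 z 0.05 yaw 0.04
```

View pics/w1.png

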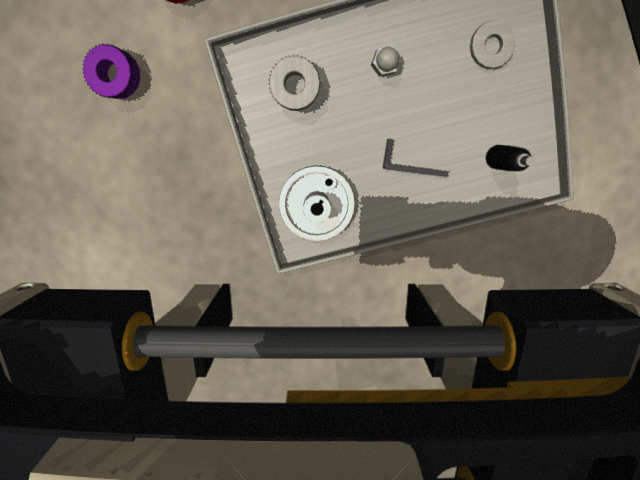

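The wrist view shows the hub bore at (317,208), rim centre (317,203), collar (294,83), nut dome (387,60), washer (493,46) and handle (508,158).

```bash
python3 - <<'E'
from h import *
f=np.load("pics/w1.npz");i=dict(mtx=f["mtx"],k1=float(f["k1"]),pose=f["pose"])
for n,u,v,z in [("hub",317,208,.039),("rim",317,203,.016),("collar",294,82,.025),("washer",493,45,.011),("nut",387,59,.027),("stud",523,160,.065)]:
    print(n,np.round(pix2w(i,[(u,v)],z=z)[0],4))
E
python3 -m inch '[{"x":0.38,"y":0.08,"z":0.8,"yaw":0},{"x":0,"y":0,"z":1,"yaw":0},{"x":0,"y":0,"z":1,"yaw":0},{"x":0,"y":0,"z":1,"yaw":0},{"x":0,"y":0,"z":0,"yaw":0}]' 0.4
```

```text
hub [0.4608 0.3224 0.039 ]
rim [0.4613 0.3219 0.016 ]
collar [0.5774 0.2971 0.025 ]
washer [0.5394 0.1038 0.011 ]
nut [0.5631 0.2097 0.027 ]
stud [0.4354 0.1319 0.065 ]
time_s: 1.82
tcp_pos: [0.4581, 0.3226, 0.0946]
eef_rot: [179.5, 0.0, -22.6]
contact_force: [-0.1, -1.0, -1.0]
gripper_width: 0.0628
```

```bash
python3 to.py .460 .3217 .0305 -22.7
python3 -m inch '[{"x":0.09,"y":0,"z":0.8,"yaw":0},{"x":0,"y":0,"z":0.8,"yaw":0},{"x":0,"y":0,"z":0.5,"yaw":0},{"x":0,"y":0,"z":0.4,"yaw":0},{"x":0,"y":0,"z":0,"yaw":0}]'
python3 to.py .460 .3217 .0305 -22.7
python3 -m inch '[{"x":0,"y":0,"z":0,"yaw":0},{"x":0,"y":0,"z":0,"yaw":0},{"x":0,"y":0,"z":0,"yaw":0},{"x":0,"y":0,"z":0,"yaw":0},{"x":0,"y":0,"z":0,"yaw":0}]' -1 35
python3 -m inch '[{"x":0,"y":0,"z":0,"yaw":0},{"x":0,"y":0,"z":0,"yaw":0},{"x":0,"y":0,"z":0,"yaw":0}]'
python3 to.py .460 .3217 .0305 -22.7
```

```text
t 1.82 pos [0.4581 0.3226 0.0946] rot [179.5   0.  -22.6] F [-0.1 -1.  -1. ] w 0.0628 j6 12
units x 0.08 y 0.01 z 2.56 yaw 0.02
time_s: 2.23
tcp_pos: [0.4603, 0.3251, 0.0331]
eef_rot: [179.5, -0.1, -22.4]
contact_force: [0.4, -0.7, -0.5]
gripper_width: 0.0616
t 2.23 pos [0.4603 0.3251 0.0331] rot [ 1.795e+02 -1.000e-01 -2.240e+01] F [ 0.4 -0.7 -0.5] w 0.0616 j6 12
units x 0.04 y 0.13 z 0.10 yaw 0.07
time_s: 2.65
tcp_pos: [0.4618, 0.328, 0.0374]
eef_rot: [179.8, -0.2, -22.3]
contact_force: [0.9, 0.2, 1.2]
gripper_width: 0.0331
time_s: 2.9
tcp_pos: [0.4623, 0.3286, 0.0389]
eef_rot: [180.0, -0.2, -22.3]
contact_force: [0.1, -0.0, 0.0]
gripper_width: 0.0135
t 2.90 pos [0.4623 0.3286 0.0389] rot [180.   -0.2 -22.3] F [ 0.1 -0.   0. ] w 0.0135 j6 12
units x 0.02 y 0.29 z 0.33 yaw 0.10
```

```bash
python3 -c "
from h import *
cap('wrist','w2');cap('top','t2')
a=cv2.imread('pics/w2.png');b=cv2.imread('pics/t2.png')[190:390,120:360]
cv2.imwrite('pics/c2.png',np.hstack([cv2.resize(a,(400,300)),cv2.resize(b,(400,300))]))"
```

```text
(no output)
```

View pics/c2.png

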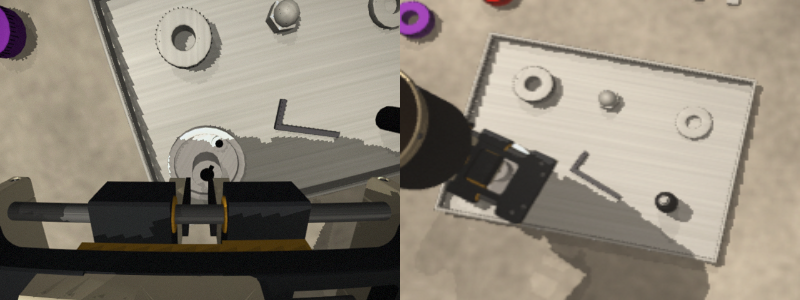

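The wrist view (left, scaled 0.625) shows the hub at about (207,175), ahead in tool x of the closed fingers (182–215), so the gripper missed it. I'll measure that offset.

```bash
python3 - <<'E'
from h import *
f=np.load("pics/w2.npz");i=dict(mtx=f["mtx"],k1=float(f["k1"]),pose=f["pose"])
print(np.round(f["pose"],4),r.get_state()["tcp_pos"],r.get_state()["joints"])
for n,u,v,z in [("hub",331,280,.039),("rim",331,262,.016)]: print(n,np.round(pix2w(i,[(u,v)],z=z)[0],4))
# where do TCP/tips project?
def proj(P):
    T=np.linalg.inv(f["pose"]);c=T[:3,:3]@P+T[:3,3]
    return cv2.projectPoints(c.reshape(1,1,3),np.zeros(3),np.zeros(3),f["mtx"],np.array([i["k1"],0,0,0.]))[0].ravel()
p=r.get_state()["tcp_pos"];print(proj(p),proj(p-[0,0,.011]),proj(p+[0,0,.008]))
a=cv2.imread('pics/w2.png')[170:400,220:450]
cv2.imwrite('pics/c3.png',cv2.resize(a,(690,600)))
E
```

```text
[[-3.792e-01 -8.863e-01 -2.658e-01  5.351e-01]
 [-9.253e-01  3.631e-01  1.093e-01  2.998e-01]
 [-4.000e-04  2.874e-01 -9.578e-01  2.256e-01]
 [ 0.000e+00  0.000e+00  0.000e+00  1.000e+00]] [0.46226646 0.3285261  0.0386873 ] [ 55.32774747  19.35254453 -24.68887034   0.29176622 -45.97716315
  12.17528734]
hub [0.4595 0.3231 0.039 ]
rim [0.4617 0.3213 0.016 ]
[320.40086356 279.0131071 ] [320.31398341 271.98807578] [320.46987658 284.59773741]
```

View pics/c3.png

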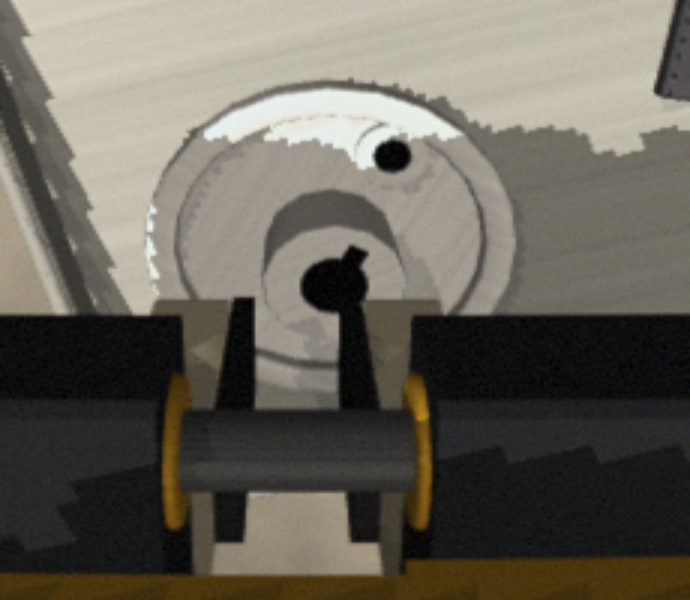

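```bash
python3 - <<'E'
from h import *
f=np.load("pics/w2.npz");i=dict(mtx=f["mtx"],k1=float(f["k1"]),pose=f["pose"]);d=f["d"]
s=r.get_state();print(s["tcp_pos"],s["gripper_width"])
a=np.radians(s["eef_rot"][2])
for n,cx,cy in [("hub face",300,250),("hub face2",380,280),("rim",190,150),("floor",560,60),("Lfinger tip",200,310),("Lpad tip",240,305),("Lpad",230,380),("Rpad tip",350,310),("Rfinger",390,310),("rpad end",362,530),("Lpad end",228,535)]:
    u,v=220+cx/3,170+cy*230/600
    z=d[int(round(v)),int(round(u))];w=pix2w(i,[(u,v)],depth=[z])[0];q=w-s["tcp_pos"]
    print(n,(int(u),int(v)),round(float(z),4),np.round(w,4),"tool",np.round([q[0]*np.cos(a)+q[1]*np.sin(a),q[0]*np.sin(a)-q[1]*np.cos(a),-q[2]],4))
E
```

```text
[0.46226646 0.3285261  0.0386873 ] 0.005747659426467636
hub face (320, 265) 0.1987 [0.4701 0.3256 0.0392] tool [ 0.0083 -0.0002 -0.0005]
hub face2 (346, 277) 0.2013 [0.4575 0.3141 0.0386] tool [0.001  0.0151 0.    ]
rim (283, 227) 0.2151 [0.4942 0.3401 0.017 ] tool [ 0.0251 -0.0228  0.0217]
floor (406, 193) 0.2222 [0.4825 0.2605 0.0037] tool [0.0445 0.0553 0.035 ]
Lfinger tip (286, 288) 0.1615 [0.4786 0.3389 0.0772] tool [ 0.0112 -0.0158 -0.0385]
Lpad tip (300, 286) 0.1674 [0.475  0.3341 0.0715] tool [ 0.0096 -0.01   -0.0328]
Lpad (296, 315) 0.1397 [0.4751 0.3339 0.1003] tool [ 0.0099 -0.0098 -0.0616]
Rpad tip (336, 288) 0.1664 [0.4679 0.318  0.0726] tool [ 0.0091  0.0076 -0.0339]
Rfinger (350, 288) 0.1619 [0.4673 0.3118 0.0768] tool [ 0.011   0.0135 -0.0381]
rpad end (340, 373) 0.1324 [0.4523 0.3246 0.1132] tool [-0.0077  0.0074 -0.0745]
Lpad end (296, 375) 0.1325 [0.458  0.3407 0.1133] tool [-0.0085 -0.0097 -0.0747]
```

```bash

python3 -m inch '[{"x":0,"y":0.15,"z":0,"yaw":0},{"x":0,"y":0.15,"z":0,"yaw":0},{"x":0,"y":0.03,"z":0.02,"yaw":0},{"x":0,"y":0.02,"z":0.02,"yaw":0},{"x":0,"y":0.01,"z":0.02,"yaw":0}]' 0.4 35
python3 -m inch '[{"x":0,"y":0,"z":0.3,"yaw":0},{"x":0,"y":0,"z":0.4,"yaw":0},{"x":0,"y":0,"z":0.4,"yaw":0},{"x":0,"y":0.0,"z":0.4,"yaw":0},{"x":0,"y":0,"z":0.1,"yaw":0}]'
python3 to.py .460 .3217 0 -22.7
python3 - <<'E'
from h import *
i,p,d=cap('wrist','w3')
cv2.imwrite('pics/c4.png',cv2.resize(p[150:450,150:500,::-1],(700,600)))
E
```

```text
time_s: 3.42
tcp_pos: [0.4582, 0.3188, 0.0369]
eef_rot: [179.9, -0.2, -22.3]
contact_force: [-0.5, 0.4, 0.5]
gripper_width: 0.0337
time_s: 3.83
tcp_pos: [0.4584, 0.3189, -0.0069]
eef_rot: [180.0, -0.2, -22.3]
contact_force: [0.5, 0.2, -1.0]
gripper_width: 0.0605
t 3.83 pos [ 0.4584  0.3189 -0.0069] rot [180.   -0.2 -22.3] F [ 0.5  0.2 -1. ] w 0.0605 j6 12
units x 0.02 y -0.13 z -0.28 yaw 0.09
```

View pics/c4.png

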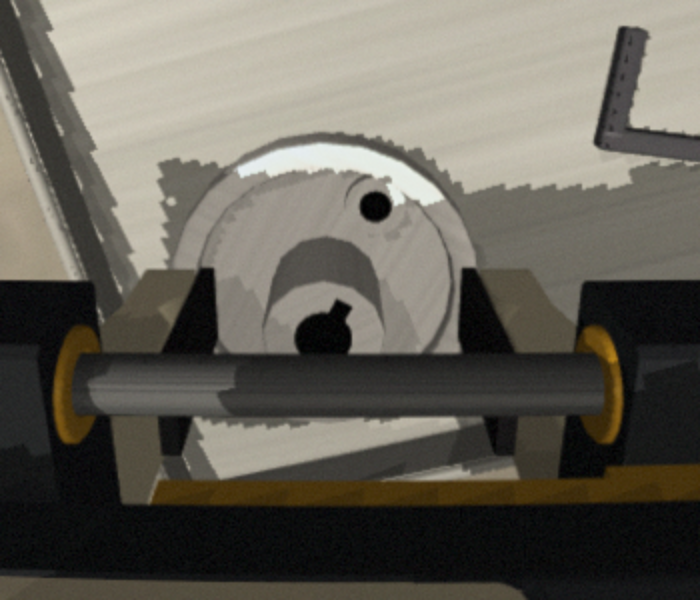

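The fingers are open either side of the hub, at crop (323,300) and between pads at 217 and 460. The real tips sit about 44 mm higher than the reported TCP implies, so I'm applying that offset from here on.

```bash

python3 -m inch '[{"x":0,"y":-0.13,"z":0.2,"yaw":0},{"x":0.02,"y":0,"z":0.06,"yaw":0}]' 
python3 -m inch '[{"x":0,"y":0.01,"z":0.02,"yaw":0},{"x":0,"y":0.01,"z":0.02,"yaw":0},{"x":0,"y":0.01,"z":0.02,"yaw":0},{"x":0,"y":0.01,"z":0.02,"yaw":0},{"x":0,"y":0.01,"z":0.02,"yaw":0}]' -1 35
python3 -m inch '[{"x":0,"y":0,"z":0,"yaw":0},{"x":0,"y":0,"z":0,"yaw":0},{"x":0,"y":0,"z":0,"yaw":0}]'
python3 to.py .460 .3217 0 -22.7
```

```text
time_s: 4.05
tcp_pos: [0.46, 0.3216, -0.0123]
eef_rot: [179.8, -0.2, -22.2]
contact_force: [-16.8, -2.6, 37.5]
gripper_width: 0.061
time_s: 4.47
tcp_pos: [0.4618, 0.3244, -0.0127]
eef_rot: [-179.8, -0.3, -22.1]
contact_force: [0.6, 0.6, 0.2]
gripper_width: 0.0332
time_s: 4.72
tcp_pos: [0.4613, 0.3235, -0.0131]
eef_rot: [-179.9, -0.3, -22.1]
contact_force: [-1.5, 1.2, 3.3]
gripper_width: 0.027
t 4.72 pos [ 0.4613  0.3235 -0.0131] rot [-179.9   -0.3  -22.1] F [-1.5  1.2  3.3] w 0.0270 j6 12
units x -0.02 y 0.09 z -0.52 yaw 0.14
```

```bash

python3 -m inch '[{"x":0,"y":0,"z":-0.2,"yaw":0},{"x":0,"y":0,"z":-0.5,"yaw":0},{"x":0,"y":0,"z":-0.8,"yaw":0},{"x":0,"y":0,"z":-1,"yaw":0},{"x":0,"y":0,"z":-1,"yaw":0}]' 
python3 -m inch '[{"x":0,"y":0,"z":-0.8,"yaw":0},{"x":0,"y":0,"z":-0.3,"yaw":0},{"x":0,"y":0,"z":0,"yaw":0}]' 
python3 to.py .507 -.199 .1 -22.7
```

```text
time_s: 5.13
tcp_pos: [0.4553, 0.3171, 0.0686]
eef_rot: [179.0, 0.1, -22.3]
contact_force: [-0.2, 0.5, -3.3]
gripper_width: 0.0272
time_s: 5.38
tcp_pos: [0.456, 0.318, 0.1009]
eef_rot: [179.2, 0.1, -22.4]
contact_force: [1.1, -0.3, -2.2]
gripper_width: 0.0272
t 5.38 pos [0.456  0.318  0.1009] rot [ 1.792e+02  1.000e-01 -2.240e+01] F [ 1.1 -0.3 -2.2] w 0.0272 j6 12
units x 9.76 y 18.35 z 0.04 yaw 0.08
```

```bash

python3 -m inch '[{"x":0.3,"y":0.5,"z":0,"yaw":0},{"x":0.5,"y":0.9,"z":0,"yaw":0},{"x":0.5,"y":0.94,"z":0,"yaw":0},{"x":0.5,"y":0.94,"z":0,"yaw":0},{"x":0.5,"y":0.94,"z":0,"yaw":0}]' >/dev/null
python3 -m inch '[{"x":0.5,"y":0.94,"z":0,"yaw":0},{"x":0.5,"y":0.94,"z":0,"yaw":0},{"x":0.5,"y":0.94,"z":0,"yaw":0},{"x":0.5,"y":0.94,"z":0,"yaw":0},{"x":0.5,"y":0.94,"z":0,"yaw":0}]' >/dev/null
python3 -m inch '[{"x":0.5,"y":0.94,"z":0,"yaw":0},{"x":0.5,"y":0.94,"z":0,"yaw":0},{"x":0.5,"y":0.94,"z":0,"yaw":0},{"x":0.5,"y":0.94,"z":0,"yaw":0},{"x":0.5,"y":0.94,"z":0,"yaw":0}]' >/dev/null
python3 to.py .507 -.199 .1 -22.7
```

```text
t 6.63 pos [ 0.4786 -0.0901  0.0839] rot [177.9   1.5 -22.3] F [ 1.2  0.1 -3. ] w 0.0271 j6 54
units x 2.70 y 3.60 z -0.64 yaw 0.10
```

```bash

python3 -m inch '[{"x":0.7,"y":0.9,"z":0,"yaw":0},{"x":0.7,"y":0.9,"z":0,"yaw":0},{"x":0.7,"y":0.9,"z":0,"yaw":0},{"x":0.4,"y":0.6,"z":0,"yaw":0},{"x":0,"y":0,"z":0,"yaw":0}]'
python3 -m inch '[{"x":0,"y":0,"z":0,"yaw":0},{"x":0,"y":0,"z":0,"yaw":0}]' 
python3 to.py .507 -.199 .02 -22.7
```

```text
time_s: 7.05
tcp_pos: [0.4975, -0.2004, 0.0763]
eef_rot: [177.7, 2.3, -22.6]
contact_force: [0.1, 0.6, -2.7]
gripper_width: 0.0274
time_s: 7.22
tcp_pos: [0.4945, -0.2017, 0.0729]
eef_rot: [177.6, 2.6, -22.9]
contact_force: [0.3, -0.1, -2.6]
gripper_width: 0.0269
t 7.22 pos [ 0.4945 -0.2017  0.0729] rot [177.6   2.6 -22.9] F [ 0.3 -0.1 -2.6] w 0.0269 j6 66
units x 0.42 y -0.29 z 2.11 yaw -0.04
```

```bash
cat > to.py <<'E'
import sys
from h import *
from scipy.spatial.transform import Rotation as Ro
# usage: to.py x y z [yaw]: full scales still to go for the TRUE FINGERTIP (28.5 mm behind the reported TCP), in tool axes as they stand
def to(x,y,z,yaw=None):
    s=r.get_state();R=Ro.from_euler("xyz",s["eef_rot"],degrees=True).as_matrix()
    p=s["tcp_pos"]-.0285*R[:,2]
    u=R.T@(np.array([x,y,z])-p)/.025
    print("t %.2f"%s["time_s"],"tip",np.round(p,4),"rot",np.round(s["eef_rot"],1),"F",np.round(s["contact_force"],1),"w %.4f"%s["gripper_width"],"j",np.round(s["joints"]))
    print("units x %.2f y %.2f z %.2f"%tuple(u),"" if yaw is None else "yaw %.2f"%(-((yaw-s["eef_rot"][2]+180)%360-180)/4))
to(*map(float,sys.argv[1:]))
E
python3 to.py .507 -.199 .022
python3 -m inch '[{"x":0,"y":0,"z":0,"yaw":0},{"x":0,"y":0,"z":0,"yaw":0},{"x":0,"y":0,"z":0,"yaw":0},{"x":0,"y":0,"z":0,"yaw":0}]' 
python3 to.py .507 -.199 .022
```

```text
t 7.22 tip [ 0.4961 -0.2011  0.1013] rot [177.6   2.6 -22.9] F [ 0.3 -0.1 -2.6] w 0.0269 j [ -0.  16. -25.   2. -53.  66.]
units x 0.51 y -0.38 z 3.14 
time_s: 7.55
tcp_pos: [0.4925, -0.1994, 0.0712]
eef_rot: [177.6, 2.8, -22.7]
contact_force: [-0.1, 0.1, -2.3]
gripper_width: 0.0268
t 7.55 tip [ 0.4942 -0.1988  0.0996] rot [177.6   2.8 -22.7] F [-0.1  0.1 -2.3] w 0.0268 j [  0.  16. -25.   1. -52.  66.]
units x 0.63 y -0.32 z 3.07
```

```bash

python3 -m inch '[{"x":0.3,"y":-0.2,"z":0.6,"yaw":0},{"x":0.3,"y":-0.15,"z":0.8,"yaw":0},{"x":0.1,"y":0,"z":0.8,"yaw":0},{"x":0.03,"y":0,"z":0.4,"yaw":0},{"x":0.02,"y":0,"z":0.1,"yaw":0}]'
python3 to.py .507 -.199 .0175
```

```text
time_s: 7.97
tcp_pos: [0.5133, -0.1974, 0.0038]
eef_rot: [177.7, 2.3, -22.4]
contact_force: [0.2, -1.0, -2.8]
gripper_width: 0.0273
t 7.97 tip [ 0.5148 -0.1968  0.0323] rot [177.7   2.3 -22.4] F [ 0.2 -1.  -2.8] w 0.0273 j [  0.  22. -27.   2. -44.  66.]
units x -0.23 y 0.18 z 0.61
```

```bash

python3 -m inch '[{"x":-0.23,"y":0.16,"z":0.15,"yaw":0},{"x":0,"y":0.02,"z":0.15,"yaw":0},{"x":0,"y":0,"z":0.08,"yaw":0},{"x":0,"y":0,"z":0.03,"yaw":0}]'
python3 to.py .507 -.199 .0175
```

```text
time_s: 8.3
tcp_pos: [0.5052, -0.1994, -0.0053]
eef_rot: [177.7, 2.3, -22.3]
contact_force: [0.4, 0.5, -2.6]
gripper_width: 0.0271
t 8.30 tip [ 0.5067 -0.1988  0.0231] rot [177.7   2.3 -22.3] F [ 0.4  0.5 -2.6] w 0.0271 j [  0.  22. -29.   2. -42.  66.]
units x 0.02 y -0.01 z 0.22
```

```bash

python3 -m inch '[{"x":0.01,"y":0,"z":0.1,"yaw":0},{"x":0.01,"y":0,"z":0.08,"yaw":0}]'
python3 -m inch '[{"x":0.01,"y":0,"z":0.07,"yaw":0},{"x":0.01,"y":0,"z":0.05,"yaw":0}]'
python3 to.py .507 -.199 .0175
```

```text
time_s: 8.47
tcp_pos: [0.5063, -0.1999, -0.0087]
eef_rot: [177.8, 2.1, -22.3]
contact_force: [-0.1, -0.7, -3.5]
gripper_width: 0.0274
time_s: 8.63
tcp_pos: [0.5067, -0.2004, -0.0108]
eef_rot: [177.8, 2.1, -22.3]
contact_force: [-6.3, 1.1, 14.0]
gripper_width: 0.0275
t 8.63 tip [ 0.5081 -0.1998  0.0176] rot [177.8   2.1 -22.3] F [-6.3  1.1 14. ] w 0.0275 j [  0.  23. -29.   2. -41.  66.]
units x -0.05 y -0.01 z 0.01
```

```bash

python3 -m inch '[{"x":0,"y":0,"z":0,"yaw":0},{"x":0,"y":0,"z":0,"yaw":0},{"x":0,"y":0,"z":0,"yaw":0},{"x":0,"y":0,"z":-0.02,"yaw":0},{"x":0,"y":0,"z":-0.02,"yaw":0}]' 0.2
python3 -m inch '[{"x":0,"y":0,"z":-0.2,"yaw":0},{"x":0,"y":0,"z":-0.6,"yaw":0},{"x":0,"y":0,"z":-1,"yaw":0},{"x":0,"y":0,"z":-1,"yaw":0},{"x":0,"y":0,"z":-0.8,"yaw":0}]'
python3 to.py .576 .296 .12 -84
```

```text
time_s: 9.05
tcp_pos: [0.5089, -0.2008, -0.0083]
eef_rot: [177.8, 1.9, -22.3]
contact_force: [-0.0, 0.3, -0.0]
gripper_width: 0.0513
time_s: 9.47
tcp_pos: [0.5095, -0.1984, 0.0813]
eef_rot: [177.6, 2.4, -22.3]
contact_force: [0.7, -0.1, 0.3]
gripper_width: 0.0525
t 9.47 tip [ 0.5111 -0.1978  0.1097] rot [177.6   2.4 -22.3] F [ 0.7 -0.1  0.3] w 0.0525 j [  0.  16. -23.   2. -54.  67.]
units x -5.11 y -19.23 z -0.99 yaw 15.42
```

```bash

python3 -m inch '[{"x":-0.15,"y":-0.6,"z":-0.1,"yaw":0},{"x":-0.25,"y":-0.97,"z":-0.1,"yaw":0},{"x":-0.25,"y":-0.97,"z":0,"yaw":0},{"x":-0.25,"y":-0.97,"z":0,"yaw":0},{"x":-0.25,"y":-0.97,"z":0,"yaw":0}]' 0.5 >/dev/null
python3 -m inch '[{"x":-0.25,"y":-0.97,"z":0,"yaw":0},{"x":-0.25,"y":-0.97,"z":0,"yaw":0},{"x":-0.25,"y":-0.97,"z":0,"yaw":0},{"x":-0.25,"y":-0.97,"z":0,"yaw":0},{"x":-0.25,"y":-0.97,"z":0,"yaw":0}]'  >/dev/null
python3 -m inch '[{"x":-0.25,"y":-0.97,"z":0,"yaw":0},{"x":-0.25,"y":-0.97,"z":0,"yaw":0},{"x":-0.25,"y":-0.97,"z":0,"yaw":0},{"x":-0.25,"y":-0.97,"z":0,"yaw":0},{"x":-0.25,"y":-0.97,"z":0,"yaw":0}]' >/dev/null
python3 to.py .576 .296 .12 -22.5
```

```text
t 10.72 tip [0.5677 0.1782 0.1195] rot [178.1   1.5 -22.6] F [0.5 0.4 0.3] w 0.0654 j [ 36.  20. -16.  -0. -57.  32.]
units x -1.50 y -4.48 z -0.13 yaw -0.02
```

```bash

python3 -m inch '[{"x":-0.3,"y":-0.95,"z":0,"yaw":0},{"x":-0.35,"y":-0.95,"z":0,"yaw":0},{"x":-0.35,"y":-0.95,"z":0,"yaw":0},{"x":-0.35,"y":-0.95,"z":0,"yaw":0},{"x":-0.15,"y":-0.6,"z":0,"yaw":0}]'
python3 -m inch '[{"x":0,"y":0,"z":0.4,"yaw":0},{"x":0,"y":0,"z":0.4,"yaw":0}]' >/dev/null
python3 to.py .5763 .2962 .008 -22.5
python3 - <<'E'
from h import *
i,p,d=cap('wrist','w5');i2,p2,d2=cap('top','t5')
cv2.imwrite('pics/c5.png',np.hstack([cv2.resize(p[:,:,::-1],(400,300)),cv2.resize(p2[220:380,350:550,::-1],(375,300))]))
E
```

```text
time_s: 11.13
tcp_pos: [0.5743, 0.3016, 0.0904]
eef_rot: [178.2, 1.4, -22.5]
contact_force: [0.1, -0.9, -1.2]
gripper_width: 0.0658
t 11.30 tip [0.576  0.3062 0.1003] rot [178.4   1.3 -22.2] F [-0.6 -0.6 -0.4] w 0.0655 j [ 45.  25.  -9.  -1. -57.  23.]
units x 0.24 y 0.26 z 3.70 yaw 0.07
```

View pics/c5.png

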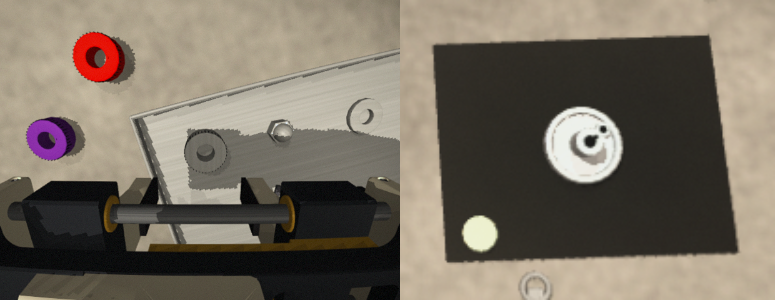

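The left half shows the grey collar at (206,153) (full image 330,245) ahead of the open fingers. The right half shows the wheel on the mat, centred near crop (584,146).

```bash
python3 - <<'E'
from h import *
f=np.load("pics/w5.npz");i=dict(mtx=f["mtx"],k1=float(f["k1"]),pose=f["pose"])
print("collar",pix2w(i,[(329,245)],z=.025))
f=np.load("pics/t5.npz");i=dict(mtx=f["mtx"],k1=float(f["k1"]),pose=f["pose"])
p=f["p"];m=np.zeros((480,640),np.uint8);m[225:350,380:520]=(p.min(2)>110)[225:350,380:520]
m[:, :400]=0
c=np.vstack(cv2.findContours(m,0,2)[0]);w=pix2w(i,c[:,0].astype(float),z=.017)
print("wheel",cv2.minEnclosingCircle(w[:,:2].astype(np.float32)))
m=(p.max(2)<75).astype(np.uint8);M=np.zeros_like(m);M[225:370,355:540]=m[225:370,355:540]
c=max(cv2.findContours(M,0,2)[0],key=cv2.contourArea)[:,0].astype(float)
print("mat",cv2.minAreaRect(pix2w(i,c,z=.004)[:,:2].astype(np.float32)))
E
```

```text
collar [[0.57682182 0.2968061  0.025     ]]
wheel ((0.5308478474617004, -0.2247728854417801), 0.1749671846628189)
mat ((0.5069840550422668, -0.19917725026607513), (0.22902800142765045, 0.29917076230049133), 5.775245666503906)
```

```bash

python3 -m inch '[{"x":0.12,"y":0.16,"z":0.6,"yaw":0},{"x":0.12,"y":0.15,"z":0.9,"yaw":0},{"x":0,"y":0.02,"z":0.9,"yaw":0},{"x":0,"y":0.02,"z":0.5,"yaw":0},{"x":0,"y":0,"z":0.1,"yaw":0}]'
python3 to.py .5766 .2965 .009 -22.5
python3 - <<'E'
from h import *
f=np.load("pics/t5.npz");i=dict(mtx=f["mtx"],k1=float(f["k1"]),pose=f["pose"]);p=f["p"]
print("wheel hand",pix2w(i,[(447.8,297)],z=.017))
m=np.zeros((480,640),np.uint8);m[265:330,415:485]=(p.max(2)>90)[265:330,415:485]
c=max(cv2.findContours(m,0,2)[0],key=cv2.contourArea)[:,0].astype(float)
print(cv2.minEnclosingCircle(pix2w(i,c,z=.017)[:,:2].astype(np.float32)))
E
```

```text
time_s: 11.82
tcp_pos: [0.5752, 0.2865, -0.0049]
eef_rot: [178.3, 1.3, -22.6]
contact_force: [-0.5, -0.5, -1.1]
gripper_width: 0.0656
t 11.82 tip [0.5761 0.287  0.0236] rot [178.3   1.3 -22.6] F [-0.5 -0.5 -1.1] w 0.0656 j [ 44.  29. -14.  -1. -48.  24.]
units x -0.11 y -0.38 z 0.58 yaw -0.01
wheel hand [[ 0.50598689 -0.19909135  0.017     ]]
((0.5065664649009705, -0.19834938645362854), 0.04132044315338135)
```

```bash

python3 -m inch '[{"x":-0.11,"y":-0.37,"z":0,"yaw":0},{"x":0,"y":0,"z":0.3,"yaw":0},{"x":0,"y":0,"z":0.2,"yaw":0},{"x":0,"y":0,"z":0.05,"yaw":0}]'
python3 to.py .5766 .2965 .009 -22.5
python3 -m inch '[{"x":0,"y":0,"z":0.02,"yaw":0},{"x":0,"y":0,"z":0.02,"yaw":0},{"x":0,"y":0,"z":0.01,"yaw":0},{"x":0,"y":0,"z":0.01,"yaw":0},{"x":0,"y":0,"z":0.01,"yaw":0}]' -1 35
python3 to.py .5766 .2965 .009 -22.5
```

```text
time_s: 12.15
tcp_pos: [0.577, 0.2947, -0.018]
eef_rot: [178.4, 1.2, -22.7]
contact_force: [0.6, 0.3, 0.4]
gripper_width: 0.0658
t 12.15 tip [0.5779 0.2952 0.0105] rot [178.4   1.2 -22.7] F [0.6 0.3 0.4] w 0.0658 j [ 44.  31. -14.  -1. -47.  24.]
units x -0.06 y -0.03 z 0.06 yaw -0.05
time_s: 12.57
tcp_pos: [0.5775, 0.2953, -0.0184]
eef_rot: [178.5, 1.2, -22.7]
contact_force: [-0.4, -1.1, 0.1]
gripper_width: 0.0462
t 12.57 tip [0.5784 0.2957 0.01  ] rot [178.5   1.2 -22.7] F [-0.4 -1.1  0.1] w 0.0462 j [ 44.  31. -14.  -1. -47.  24.]
units x -0.08 y -0.00 z 0.04 yaw -0.04
```

```bash

python3 -m inch '[{"x":0,"y":0,"z":-0.2,"yaw":0},{"x":0,"y":0,"z":-0.5,"yaw":0},{"x":0,"y":0,"z":-1,"yaw":0},{"x":0,"y":0,"z":-1,"yaw":0},{"x":0,"y":0,"z":-1,"yaw":0}]' 
python3 -m inch '[{"x":0,"y":0,"z":-0.6,"yaw":0.5},{"x":0,"y":0,"z":0,"yaw":1},{"x":0,"y":0,"z":0,"yaw":1},{"x":0,"y":0,"z":0,"yaw":1},{"x":0,"y":0,"z":0,"yaw":1}]'  >/dev/null
python3 -m inch '[{"x":0,"y":0,"z":0,"yaw":1},{"x":0,"y":0,"z":0,"yaw":1},{"x":0,"y":0,"z":0,"yaw":1},{"x":0,"y":0,"z":0,"yaw":1},{"x":0,"y":0,"z":0,"yaw":1}]'  >/dev/null
python3 -m inch '[{"x":0,"y":0,"z":0,"yaw":1},{"x":0,"y":0,"z":0,"yaw":1},{"x":0,"y":0,"z":0,"yaw":1},{"x":0,"y":0,"z":0,"yaw":1},{"x":0,"y":0,"z":0,"yaw":1}]' 
python3 to.py .4978 -.111 .10 -84.3
```

```text
time_s: 12.98
tcp_pos: [0.5758, 0.2935, 0.0725]
eef_rot: [177.8, 1.6, -22.7]
contact_force: [1.0, 0.1, -2.8]
gripper_width: 0.0467
time_s: 14.23
tcp_pos: [0.5797, 0.2967, 0.1147]
eef_rot: [178.6, -0.4, -83.4]
contact_force: [-0.4, -0.3, -1.6]
gripper_width: 0.0467
t 14.23 tip [0.5804 0.297  0.1432] rot [178.6  -0.4 -83.4] F [-0.4 -0.3 -1.6] w 0.0467 j [ 44.  23.  -7.  -1. -61. -37.]
units x 15.82 y 5.12 z 1.97 yaw 0.24
```

```bash

python3 -m inch '[{"x":0.6,"y":0.2,"z":0,"yaw":0.2},{"x":0.97,"y":0.31,"z":0,"yaw":0},{"x":0.97,"y":0.31,"z":0,"yaw":0},{"x":0.97,"y":0.31,"z":0,"yaw":0},{"x":0.97,"y":0.31,"z":0,"yaw":0}]' >/dev/null
python3 -m inch '[{"x":0.97,"y":0.31,"z":0.05,"yaw":0},{"x":0.97,"y":0.31,"z":0.05,"yaw":0},{"x":0.97,"y":0.31,"z":0.05,"yaw":0},{"x":0.97,"y":0.31,"z":0.05,"yaw":0},{"x":0.97,"y":0.31,"z":0,"yaw":0}]' >/dev/null
python3 -m inch '[{"x":0.97,"y":0.31,"z":0,"yaw":0},{"x":0.97,"y":0.31,"z":0,"yaw":0},{"x":0.97,"y":0.31,"z":0,"yaw":0},{"x":0.6,"y":0.2,"z":0,"yaw":0},{"x":0,"y":0,"z":0,"yaw":0}]' >/dev/null
python3 to.py .4978 -.111 .030 -84.3
```

```text
t 15.48 tip [ 0.5014 -0.0513  0.1554] rot [179.1  -0.2 -83.8] F [-0.3 -0.  -3.2] w 0.0465 j [ 17.   8. -26.   0. -57. -10.]
units x 2.34 y 0.32 z 5.03 yaw 0.13
```

```bash

python3 -m inch '[{"x":0.8,"y":0.1,"z":0.7,"yaw":0.1},{"x":0.8,"y":0.1,"z":0.9,"yaw":0},{"x":0.6,"y":0.1,"z":0.9,"yaw":0},{"x":0.1,"y":0,"z":0.8,"yaw":0},{"x":0,"y":0,"z":0.5,"yaw":0}]'
python3 to.py .4978 -.111 .014 -84.3
```

```text
time_s: 15.9
tcp_pos: [0.5018, -0.1131, 0.0379]
eef_rot: [-180.0, -0.1, -84.1]
contact_force: [-0.2, 0.4, -2.5]
gripper_width: 0.0462
t 15.90 tip [ 0.5018 -0.113   0.0664] rot [-1.80e+02 -1.00e-01 -8.41e+01] F [-0.2  0.4 -2.5] w 0.0462 j [  9.  15. -31.   0. -44.  -4.]
units x -0.10 y 0.15 z 2.09 yaw 0.05
```

```bash

python3 -m inch '[{"x":-0.08,"y":0.1,"z":0.6,"yaw":0},{"x":0,"y":0.03,"z":0.7,"yaw":0},{"x":0,"y":0,"z":0.4,"yaw":0},{"x":0,"y":0,"z":0.1,"yaw":0}]'
python3 to.py .4978 -.111 .011 -84.3
```

```text
time_s: 16.23
tcp_pos: [0.4971, -0.1123, -0.0084]
eef_rot: [180.0, -0.1, -84.1]
contact_force: [0.1, 0.1, -2.1]
gripper_width: 0.0462
t 16.23 tip [ 0.4971 -0.1123  0.0201] rot [ 1.80e+02 -1.00e-01 -8.41e+01] F [ 0.1  0.1 -2.1] w 0.0462 j [ 10.  19. -34.   0. -37.  -4.]
units x -0.05 y -0.03 z 0.37 yaw 0.05
```

```bash

python3 -m inch '[{"x":-0.05,"y":-0.03,"z":0.15,"yaw":0},{"x":0,"y":0,"z":0.12,"yaw":0}]'
python3 -m inch '[{"x":0,"y":0,"z":0.05,"yaw":0},{"x":0,"y":0,"z":0.04,"yaw":0}]'
python3 to.py .4978 -.111 .011 -84.3
```

```text
time_s: 16.4
tcp_pos: [0.4982, -0.1108, -0.0144]
eef_rot: [-180.0, -0.2, -84.0]
contact_force: [0.1, -0.4, -1.3]
gripper_width: 0.0462
time_s: 16.57
tcp_pos: [0.4992, -0.1104, -0.0158]
eef_rot: [-179.9, -0.2, -84.0]
contact_force: [0.5, 1.0, -2.3]
gripper_width: 0.0464
t 16.57 tip [ 0.4991 -0.1103  0.0127] rot [-179.9   -0.2  -84. ] F [ 0.5  1.  -2.3] w 0.0464 j [ 10.  19. -35.   0. -36.  -4.]
units x 0.02 y 0.05 z 0.07 yaw 0.08
```

```bash

python3 -m inch '[{"x":0.02,"y":0.05,"z":0.06,"yaw":0},{"x":0,"y":0.02,"z":0.05,"yaw":0}]'
python3 -m inch '[{"x":0,"y":0,"z":0.01,"yaw":0},{"x":0,"y":0,"z":0.01,"yaw":0},{"x":0,"y":0,"z":0.01,"yaw":0},{"x":0,"y":0,"z":0,"yaw":0}]' 0.4
python3 -m inch '[{"x":0,"y":0,"z":-0.2,"yaw":0},{"x":0,"y":0,"z":-0.6,"yaw":0},{"x":0,"y":0,"z":-1,"yaw":0},{"x":0,"y":0,"z":-1,"yaw":0},{"x":0,"y":0,"z":-1,"yaw":0}]'
python3 to.py .5385 .1027 .09 -84.3
```

```text
time_s: 16.73
tcp_pos: [0.4989, -0.111, -0.017]
eef_rot: [-179.7, -0.2, -83.9]
contact_force: [-3.6, 1.1, 15.4]
gripper_width: 0.0468
time_s: 17.07
tcp_pos: [0.5006, -0.1109, -0.0158]
eef_rot: [-179.5, -0.2, -83.9]
contact_force: [0.3, -0.8, -0.4]
gripper_width: 0.0608
time_s: 17.48
tcp_pos: [0.4952, -0.1112, 0.0781]
eef_rot: [179.8, -0.2, -83.9]
contact_force: [1.5, 0.4, -0.1]
gripper_width: 0.0614
t 17.48 tip [ 0.4953 -0.1111  0.1066] rot [179.8  -0.2 -83.9] F [ 1.5  0.4 -0.1] w 0.0614 j [ 10.  12. -30.   0. -49.  -4.]
units x -8.33 y -2.62 z 0.63 yaw 0.09
```

```bash

python3 -m inch '[{"x":-0.6,"y":-0.2,"z":0,"yaw":0},{"x":-0.93,"y":-0.29,"z":0,"yaw":0},{"x":-0.93,"y":-0.29,"z":0,"yaw":0},{"x":-0.93,"y":-0.29,"z":0,"yaw":0},{"x":-0.93,"y":-0.29,"z":0,"yaw":0}]' 0.3 >/dev/null
python3 -m inch '[{"x":-0.93,"y":-0.29,"z":0,"yaw":0},{"x":-0.93,"y":-0.29,"z":0,"yaw":0},{"x":-0.93,"y":-0.29,"z":0,"yaw":0},{"x":-0.6,"y":-0.2,"z":0,"yaw":-0.5},{"x":0,"y":0,"z":0,"yaw":-1}]' >/dev/null
python3 -m inch '[{"x":0,"y":0,"z":0,"yaw":-1},{"x":0,"y":0,"z":0,"yaw":-1},{"x":0,"y":0,"z":0,"yaw":-1},{"x":0,"y":0,"z":0,"yaw":-1},{"x":0,"y":0,"z":0,"yaw":-1}]' >/dev/null
python3 -m inch '[{"x":0,"y":0,"z":0,"yaw":-0.8},{"x":0,"y":0,"z":0,"yaw":0},{"x":0,"y":0,"z":0,"yaw":0}]' 
python3 to.py .5385 .1027 .02 -54
python3 - <<'E'
from h import *
i,p,d=cap('wrist','w6')
cv2.imwrite('pics/c6.png',p[:,:,::-1])
E
```

```text
time_s: 18.98
tcp_pos: [0.5416, 0.0983, 0.0932]
eef_rot: [-179.3, -0.5, -53.4]
contact_force: [0.5, 0.1, 0.4]
gripper_width: 0.0569
t 18.98 tip [0.5412 0.0983 0.1217] rot [-179.3   -0.5  -53.4] F [0.5 0.1 0.4] w 0.0569 j [ 31.  14. -24.   1. -51.   5.]
units x -0.24 y 0.03 z 4.07 yaw 0.16
```

View pics/c6.png

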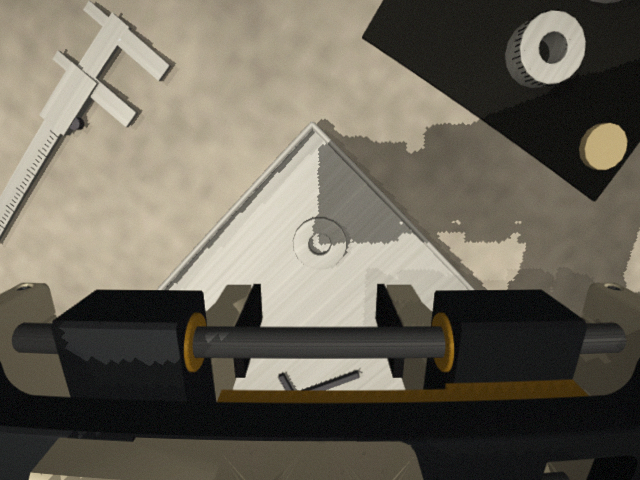

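The washer is at (320,243) between the fingers, clear of the walls, and the placed collar is at (552,47).

```bash
python3 - <<'E'
from h import *
f=np.load("pics/w6.npz");i=dict(mtx=f["mtx"],k1=float(f["k1"]),pose=f["pose"])
print("washer",pix2w(i,[(320.5,242.5)],z=.011),"collar",pix2w(i,[(552,47)],z=.026))
E
python3 -m inch '[{"x":-0.2,"y":0.03,"z":0.6,"yaw":0.15},{"x":0,"y":0,"z":1,"yaw":0},{"x":0,"y":0,"z":1,"yaw":0},{"x":0,"y":0,"z":0.7,"yaw":0},{"x":0,"y":0,"z":0.2,"yaw":0}]'
python3 to.py .5385 .1027 .006 -54
```

```text
washer [[0.54026737 0.10084909 0.011     ]] collar [[ 0.49995484 -0.10764648  0.026     ]]
time_s: 19.45
tcp_pos: [0.5425, 0.1035, 0.0068]
eef_rot: [-178.8, -0.6, -54.5]
contact_force: [0.1, -0.1, 0.2]
gripper_width: 0.057
t 19.45 tip [0.5419 0.1033 0.0353] rot [-178.8   -0.6  -54.5] F [ 0.1 -0.1  0.2] w 0.0570 j [ 31.  20. -30.   1. -39.   3.]
units x -0.07 y 0.15 z 1.17 yaw -0.13
```

```bash

python3 -m inch '[{"x":-0.05,"y":0.13,"z":0.5,"yaw":-0.1},{"x":0,"y":0,"z":0.35,"yaw":0},{"x":0,"y":0,"z":0.12,"yaw":0}]'
python3 to.py .539 .102 .0065 -54
```

```text
time_s: 19.7
tcp_pos: [0.54, 0.1026, -0.0184]
eef_rot: [-178.8, -0.6, -54.3]
contact_force: [-1.1, 0.1, 0.4]
gripper_width: 0.0574
t 19.70 tip [0.5393 0.1025 0.0101] rot [-178.8   -0.6  -54.3] F [-1.1  0.1  0.4] w 0.0574 j [ 32.  22. -31.   1. -36.   3.]
units x 0.01 y 0.03 z 0.14 yaw -0.07
```

```bash

python3 -m inch '[{"x":0,"y":0.02,"z":0.1,"yaw":0},{"x":0,"y":0,"z":0.08,"yaw":0}]'
python3 -m inch '[{"x":0,"y":0,"z":0.01,"yaw":0},{"x":0,"y":0,"z":0.01,"yaw":0},{"x":0,"y":0,"z":0.01,"yaw":0},{"x":0,"y":0,"z":0.01,"yaw":0},{"x":0,"y":0,"z":0.0,"yaw":0}]' -1 30
python3 to.py .539 .102 .0065 -54
```

```text
time_s: 19.87
tcp_pos: [0.5403, 0.1025, -0.0225]
eef_rot: [-178.8, -0.6, -54.3]
contact_force: [-0.4, -0.6, -0.5]
gripper_width: 0.0565
time_s: 20.28
tcp_pos: [0.542, 0.1033, -0.0215]
eef_rot: [-178.6, -0.6, -54.4]
contact_force: [-0.2, 0.7, -1.6]
gripper_width: 0.0424
t 20.28 tip [0.5413 0.1031 0.007 ] rot [-178.6   -0.6  -54.4] F [-0.2  0.7 -1.6] w 0.0424 j [ 32.  22. -31.   1. -35.   3.]
units x -0.02 y 0.10 z 0.02 yaw -0.09
```

```bash

python3 -m inch '[{"x":0,"y":0,"z":-0.2,"yaw":0},{"x":0,"y":0,"z":-0.6,"yaw":0.3},{"x":0,"y":0,"z":-1,"yaw":1},{"x":0,"y":0,"z":-1,"yaw":1},{"x":0,"y":0,"z":-1,"yaw":1}]' 
python3 -m inch '[{"x":0,"y":0,"z":-0.4,"yaw":1},{"x":0,"y":0,"z":0,"yaw":1},{"x":0,"y":0,"z":0,"yaw":1},{"x":0,"y":0,"z":0,"yaw":1},{"x":0,"y":0,"z":0,"yaw":0.3}]' >/dev/null
python3 to.py .5151 -.2851 .12 -84.3
```

```text
time_s: 20.7
tcp_pos: [0.5353, 0.1006, 0.0725]
eef_rot: [-179.2, -0.4, -68.0]
contact_force: [0.9, 0.2, -1.2]
gripper_width: 0.0424
t 21.12 tip [0.5381 0.1023 0.1222] rot [-178.3    0.3  -86.2] F [ 0.2 -0.1  0.3] w 0.0422 j [ 32.  13. -25.   1. -50. -28.]
units x 15.40 y 1.95 z -0.04 yaw -0.47
```

```bash

python3 -m inch '[{"x":0.6,"y":0.08,"z":0,"yaw":-0.3},{"x":0.97,"y":0.12,"z":0,"yaw":0},{"x":0.97,"y":0.12,"z":0,"yaw":0},{"x":0.97,"y":0.12,"z":0,"yaw":0},{"x":0.97,"y":0.12,"z":0,"yaw":0}]' >/dev/null
python3 -m inch '[{"x":0.97,"y":0.12,"z":0,"yaw":0},{"x":0.97,"y":0.12,"z":0,"yaw":0},{"x":0.97,"y":0.12,"z":0,"yaw":0},{"x":0.97,"y":0.12,"z":0,"yaw":0},{"x":0.97,"y":0.12,"z":0,"yaw":0}]' >/dev/null
python3 -m inch '[{"x":0.97,"y":0.12,"z":0,"yaw":0},{"x":0.97,"y":0.12,"z":0,"yaw":0},{"x":0.97,"y":0.12,"z":0,"yaw":0},{"x":0.97,"y":0.12,"z":0,"yaw":0},{"x":0.6,"y":0.1,"z":0,"yaw":0}]'
python3 to.py .5151 -.2851 .03 -84.3
```

```text
time_s: 22.37
tcp_pos: [0.5281, -0.2576, 0.0947]
eef_rot: [-178.2, 0.3, -83.3]
contact_force: [0.6, 0.6, -0.4]
gripper_width: 0.0422
t 22.37 tip [ 0.5272 -0.2578  0.1232] rot [-178.2    0.3  -83.3] F [ 0.6  0.6 -0.4] w 0.0422 j [ -7.  17. -19.  -1. -52.  15.]
units x 1.04 y 0.73 z 3.70 yaw 0.25
```

```bash

python3 -m inch '[{"x":0.5,"y":0.4,"z":0.4,"yaw":0.2},{"x":0.45,"y":0.3,"z":0.9,"yaw":0},{"x":0.05,"y":0,"z":0.9,"yaw":0},{"x":0,"y":0,"z":0.8,"yaw":0},{"x":0,"y":0,"z":0.2,"yaw":0}]'
python3 to.py .5151 -.2851 .011 -84.3
```

```text
time_s: 22.78
tcp_pos: [0.5164, -0.2905, 0.0146]
eef_rot: [-177.9, 0.1, -84.0]
contact_force: [-0.6, -0.2, -0.5]
gripper_width: 0.0426
t 22.78 tip [ 0.5154 -0.2907  0.0431] rot [-1.779e+02  1.000e-01 -8.400e+01] F [-0.6 -0.2 -0.5] w 0.0426 j [-11.  22. -24.  -1. -42.  18.]
units x -0.22 y 0.04 z 1.28 yaw 0.07
```

```bash

python3 -m inch '[{"x":-0.2,"y":0.03,"z":0.5,"yaw":0},{"x":0,"y":0,"z":0.4,"yaw":0},{"x":0,"y":0,"z":0.15,"yaw":0},{"x":0,"y":0,"z":0.05,"yaw":0}]'
python3 to.py .5151 -.2851 .008 -84.3
```

```text
time_s: 23.12
tcp_pos: [0.5161, -0.2855, -0.0138]
eef_rot: [-178.0, 0.1, -83.8]
contact_force: [0.6, 0.2, -0.8]
gripper_width: 0.0421
t 23.12 tip [ 0.5151 -0.2857  0.0147] rot [-1.78e+02  1.00e-01 -8.38e+01] F [ 0.6  0.2 -0.8] w 0.0421 j [-10.  24. -25.  -1. -39.  18.]
units x -0.02 y 0.01 z 0.27 yaw 0.13
```

```bash

python3 -m inch '[{"x":0,"y":0,"z":0.14,"yaw":0},{"x":0,"y":0,"z":0.08,"yaw":0}]'
python3 -m inch '[{"x":0,"y":0,"z":0.06,"yaw":0},{"x":0,"y":0,"z":0.04,"yaw":0}]'
python3 to.py .5151 -.2851 .008 -84.3
```

```text
time_s: 23.28
tcp_pos: [0.5175, -0.2856, -0.0183]
eef_rot: [-177.9, 0.1, -83.7]
contact_force: [-0.2, 0.4, -0.5]
gripper_width: 0.0416
time_s: 23.45
tcp_pos: [0.5185, -0.2858, -0.0201]
eef_rot: [-177.8, 0.0, -83.7]
contact_force: [0.1, -0.3, 0.1]
gripper_width: 0.0424
t 23.45 tip [ 0.5174 -0.286   0.0084] rot [-177.8    0.   -83.7] F [ 0.1 -0.3  0.1] w 0.0424 j [-10.  25. -25.  -1. -38.  18.]
units x -0.04 y 0.09 z 0.01 yaw 0.16
```

Now lower until it touches, then release.

```bash

python3 -m inch '[{"x":-0.03,"y":0.08,"z":0.05,"yaw":0},{"x":0,"y":0.02,"z":0.05,"yaw":0}]'
python3 -m inch '[{"x":0,"y":0.02,"z":0.02,"yaw":0},{"x":0,"y":0.02,"z":0.01,"yaw":0},{"x":0,"y":0.02,"z":0.01,"yaw":0},{"x":0,"y":0.02,"z":0,"yaw":0}]' 0.25
python3 to.py .5151 -.2851 .008 -84.3
python3 -m inch '[{"x":0,"y":0,"z":-0.2,"yaw":0},{"x":0,"y":0,"z":-0.6,"yaw":0},{"x":0,"y":0,"z":-1,"yaw":0},{"x":0,"y":0,"z":-1,"yaw":0},{"x":0,"y":0,"z":-1,"yaw":0}]'
python3 -m inch '[{"x":-0.5,"y":0,"z":-0.8,"yaw":0},{"x":-1,"y":0,"z":-0.4,"yaw":0},{"x":-1,"y":0,"z":0,"yaw":0},{"x":-1,"y":0,"z":0,"yaw":0},{"x":-1,"y":0,"z":0,"yaw":0}]'
python3 - <<'E'
from h import *
i,p,d=cap('wrist','w7')
cv2.imwrite('pics/c7.png',p[:,:,::-1])
E
```

```text
time_s: 23.62
tcp_pos: [0.5175, -0.2856, -0.0211]
eef_rot: [-177.6, -0.0, -83.6]
contact_force: [-3.2, 5.5, 15.2]
gripper_width: 0.0423
time_s: 23.95
tcp_pos: [0.5163, -0.286, -0.0206]
eef_rot: [-177.5, -0.1, -83.6]
contact_force: [-0.0, -0.4, -0.0]
gripper_width: 0.0544
t 23.95 tip [ 0.515  -0.286   0.0079] rot [-1.775e+02 -1.000e-01 -8.360e+01] F [-0.  -0.4 -0. ] w 0.0544 j [-10.  25. -26.  -1. -37.  18.]
units x -0.04 y -0.01 z -0.00 yaw 0.18
time_s: 24.37
tcp_pos: [0.5067, -0.2852, 0.0718]
eef_rot: [-178.2, 0.2, -83.7]
contact_force: [0.3, -0.1, 0.3]
gripper_width: 0.0546
time_s: 24.78
tcp_pos: [0.4965, -0.1752, 0.1118]
eef_rot: [-177.6, -0.1, -84.0]
contact_force: [0.6, -0.3, -1.1]
gripper_width: 0.0549
```

View pics/c7.png

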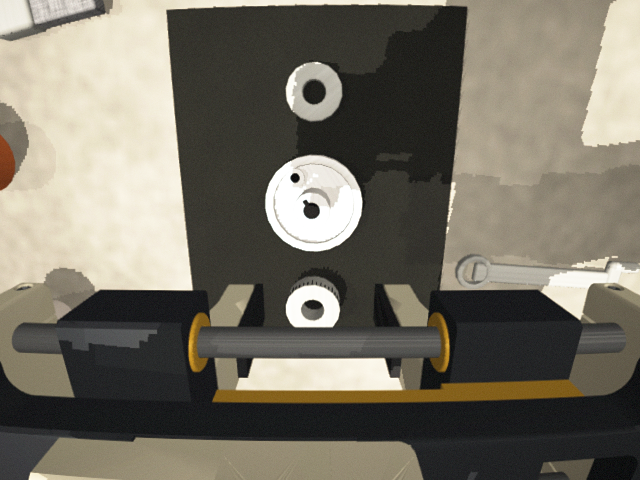

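Washer (314,91), wheel (314,203) and collar (312,308) stand in a line on the mat. I'll measure them and start towards the nut.

```bash
python3 - <<'E'
from h import *
f=np.load("pics/w7.npz");i=dict(mtx=f["mtx"],k1=float(f["k1"]),pose=f["pose"])
W=pix2w(i,[(314,91.5),(313.5,203),(312.5,308.5)],z=[.012,.017,.026]);print(W)
a=np.radians(5.75);M=np.array([[np.cos(a),np.sin(a)],[-np.sin(a),np.cos(a)]])
print("rel wheel in mat axes",(W[:,:2]-W[1,:2])@M.T)
im=cv2.imread("pics/w1.png");cv2.imwrite("pics/c8.png",cv2.resize(im[35:85,355:420],None,fx=9,fy=9,interpolation=cv2.INTER_CUBIC))
E
python3 to.py .5628 .2078 .12 -84.3
```

```text
[[ 0.51644489 -0.28523296  0.012     ]
 [ 0.50787353 -0.19988082  0.017     ]
 [ 0.49910192 -0.10948653  0.026     ]]
rel wheel in mat axes [[-2.30309970e-05 -8.57814400e-02]
 [ 0.00000000e+00  0.00000000e+00]
 [ 3.28952416e-04  9.08182814e-02]]
t 24.83 tip [ 0.4946 -0.1724  0.1404] rot [-177.6   -0.   -84. ] F [-2.3  3.5 -0.7] w 0.0545 j [  2.   9. -27.  -0. -51.   4.]
units x -14.84 y -4.27 z 1.00 yaw 0.08
```

View pics/c8.png

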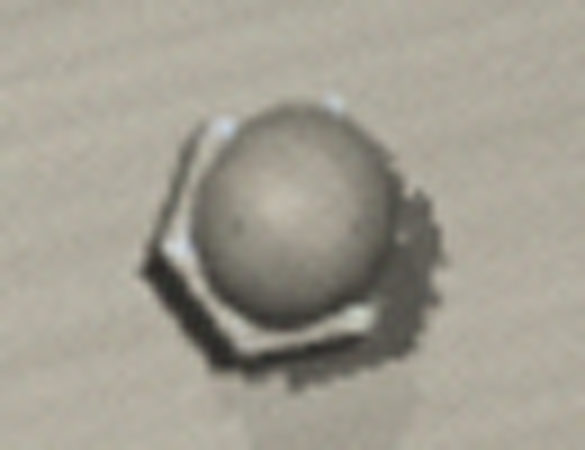

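Hexagon corners in the crop are at (222,125), (335,100), (178,245), (240,345) and (362,318), which gives the angles of the flats.

```bash
python3 - <<'E'
from h import *
f=np.load("pics/w1.npz");i=dict(mtx=f["mtx"],k1=float(f["k1"]),pose=f["pose"])
c=[(222,125),(335,100),(178,245),(240,345),(362,318)]
W=pix2w(i,[(355+x/9-.45,35+y/9-.45) for x,y in c],z=.017)[:,:2]
for a,b in [(0,2),(2,3),(3,4),(0,1)]:
    e=W[b]-W[a];print(a,b,np.linalg.norm(e),"edge mod60",np.degrees(np.arctan2(e[1],e[0]))%60)
print("centre from opposite corners",(W[0]+W[4])/2,(W[1]+W[3])/2)
E
python3 -m inch '[{"x":-0.6,"y":-0.2,"z":0,"yaw":0},{"x":-0.97,"y":-0.28,"z":0,"yaw":0},{"x":-0.97,"y":-0.28,"z":0,"yaw":0},{"x":-0.97,"y":-0.28,"z":0,"yaw":0},{"x":-0.97,"y":-0.28,"z":0,"yaw":0}]' 0.1 >/dev/null
python3 -m inch '[{"x":-0.97,"y":-0.28,"z":0,"yaw":0},{"x":-0.97,"y":-0.28,"z":0,"yaw":0},{"x":-0.97,"y":-0.28,"z":0,"yaw":0},{"x":-0.97,"y":-0.28,"z":0,"yaw":0},{"x":-0.97,"y":-0.28,"z":0,"yaw":0}]' >/dev/null
python3 to.py .563 .2075 .10 -84.3
```

```text
0 2 0.012559032783035159 edge mod60 17.826751561763047
2 3 0.012055935223395077 edge mod60 12.860737871699655
3 4 0.013257292110897302 edge mod60 20.03261493884105
0 1 0.012108052880417997 edge mod60 20.044314760711828
centre from opposite corners [0.56399646 0.20719174] [0.56409713 0.20775747]
t 25.67 tip [0.5362 0.0758 0.1481] rot [-177.3    0.   -84.1] F [ 1.1 -0.  -0.4] w 0.0481 j [ 30.  10. -25.   1. -52. -24.]
units x -5.13 y -1.52 z 2.00 yaw 0.06
```

```bash

python3 -m inch '[{"x":-0.9,"y":-0.26,"z":0.1,"yaw":0},{"x":-1,"y":-0.3,"z":0.2,"yaw":0},{"x":-1,"y":-0.3,"z":0.2,"yaw":0},{"x":-1,"y":-0.3,"z":0.2,"yaw":0},{"x":-0.9,"y":-0.2,"z":0,"yaw":0.2}]' 0.1 >/dev/null
python3 -m inch '[{"x":-0.2,"y":0,"z":0.2,"yaw":1},{"x":0,"y":0,"z":0.2,"yaw":1},{"x":0,"y":0,"z":0.2,"yaw":1},{"x":0,"y":0,"z":0.1,"yaw":1},{"x":0,"y":0,"z":0,"yaw":0.3}]' 
python3 -m inch '[{"x":0,"y":0,"z":0,"yaw":0},{"x":0,"y":0,"z":0,"yaw":0}]' >/dev/null
python3 to.py .564 .2075 .03 -102
python3 - <<'E'
from h import *
i,p,d=cap('wrist','w9')
cv2.imwrite('pics/c9.png',cv2.resize(p[150:350,220:420,::-1],(600,600),interpolation=cv2.INTER_CUBIC))
E
```

```text
time_s: 26.5
tcp_pos: [0.5612, 0.2166, 0.0879]
eef_rot: [-177.3, 0.9, -102.4]
contact_force: [0.1, 0.7, 0.8]
gripper_width: 0.0482
t 26.67 tip [0.5597 0.2162 0.1166] rot [-177.3    0.9 -102.3] F [ 0.7  0.4 -0.5] w 0.0479 j [ 41.  17. -21.   2. -50. -54.]
units x 0.36 y -0.08 z 3.47 yaw -0.09
```

View pics/c9.png

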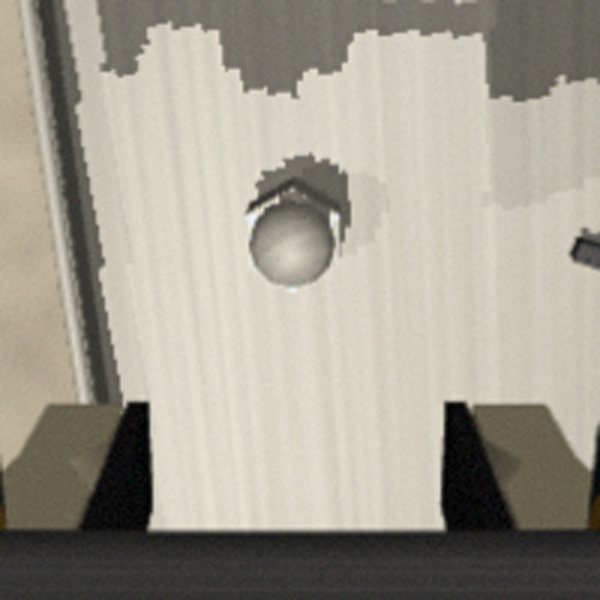

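The jaws are square to the nut's flats: its corners point up and down in the crop and the dome is at (292,243). I'll descend.

```bash
python3 - <<'E'
from h import *
f=np.load("pics/w9.npz");i=dict(mtx=f["mtx"],k1=float(f["k1"]),pose=f["pose"])
print(pix2w(i,[(317.3,229.5)],z=.017))
E
python3 -m inch '[{"x":0.2,"y":-0.08,"z":0.5,"yaw":0},{"x":0.16,"y":0,"z":0.9,"yaw":0},{"x":0,"y":0,"z":1,"yaw":0},{"x":0,"y":0,"z":0.7,"yaw":0},{"x":0,"y":0,"z":0.1,"yaw":0}]' 
python3 to.py .564 .2075 .010 -102
```

```text
[[0.56371029 0.20717797 0.017     ]]
time_s: 27.13
tcp_pos: [0.5687, 0.2087, 0.0107]
eef_rot: [-176.9, 1.3, -101.9]
contact_force: [-0.2, -0.1, -0.8]
gripper_width: 0.0482
t 27.13 tip [0.567  0.2084 0.0392] rot [-176.9    1.3 -101.9] F [-0.2 -0.1 -0.8] w 0.0482 j [ 40.  23. -25.   3. -39. -54.]
units x 0.09 y 0.17 z 1.16 yaw 0.03
```

```bash

python3 -m inch '[{"x":0.09,"y":0.15,"z":0.5,"yaw":0},{"x":0,"y":0,"z":0.4,"yaw":0},{"x":0,"y":0,"z":0.12,"yaw":0}]'
python3 to.py .5639 .2074 .009 -102
```

```text
time_s: 27.38
tcp_pos: [0.5671, 0.2077, -0.0144]
eef_rot: [-176.9, 1.3, -101.7]
contact_force: [0.3, 0.1, -0.0]
gripper_width: 0.0484
t 27.38 tip [0.5655 0.2074 0.0141] rot [-176.9    1.3 -101.7] F [ 0.3  0.1 -0. ] w 0.0484 j [ 40.  24. -27.   3. -36. -54.]
units x 0.02 y 0.07 z 0.20 yaw 0.07
```

```bash

python3 -m inch '[{"x":0.02,"y":0.07,"z":0.13,"yaw":0},{"x":0,"y":0.02,"z":0.08,"yaw":0}]'
python3 -m inch '[{"x":0,"y":0.02,"z":0.02,"yaw":0},{"x":0,"y":0.02,"z":0.01,"yaw":0},{"x":0,"y":0.02,"z":0.01,"yaw":0},{"x":0,"y":0.02,"z":0.01,"yaw":0},{"x":0,"y":0.01,"z":0.0,"yaw":0}]' -1 25
python3 -m inch '[{"x":0,"y":0,"z":0.01,"yaw":0},{"x":0,"y":0,"z":0,"yaw":0}]'
python3 to.py .5639 .2074 .009 -102
```

```text
time_s: 27.55
tcp_pos: [0.5659, 0.2081, -0.0191]
eef_rot: [-176.8, 1.4, -101.6]
contact_force: [-0.2, -0.5, -0.1]
gripper_width: 0.0481
time_s: 27.97
tcp_pos: [0.565, 0.2098, -0.0183]
eef_rot: [-176.7, 1.5, -101.6]
contact_force: [-0.1, -0.2, -0.5]
gripper_width: 0.0234
time_s: 28.13
tcp_pos: [0.565, 0.21, -0.0182]
eef_rot: [-176.6, 1.5, -101.6]
contact_force: [-0.5, -0.1, -0.6]
gripper_width: 0.0235
t 28.13 tip [0.5632 0.2096 0.0102] rot [-176.6    1.5 -101.6] F [-0.5 -0.1 -0.6] w 0.0235 j [ 40.  25. -27.   3. -35. -54.]
units x 0.08 y -0.04 z 0.05 yaw 0.10
```

```bash

python3 -m inch '[{"x":0,"y":0,"z":-0.2,"yaw":0},{"x":0,"y":0,"z":-0.6,"yaw":0},{"x":0,"y":0,"z":-1,"yaw":0},{"x":0,"y":0,"z":-1,"yaw":0},{"x":0,"y":0,"z":-1,"yaw":0}]' 
python3 -m inch '[{"x":0,"y":0,"z":-0.5,"yaw":-0.5},{"x":0,"y":0,"z":-0.2,"yaw":-1},{"x":0,"y":0,"z":0,"yaw":-1},{"x":0,"y":0,"z":0,"yaw":-1},{"x":0,"y":0,"z":0,"yaw":-0.6}]' >/dev/null
python3 to.py .516 -.2835 .12 -84.3
```

```text
time_s: 28.55
tcp_pos: [0.5548, 0.2055, 0.0741]
eef_rot: [-177.2, 1.0, -101.7]
contact_force: [0.8, 0.1, 0.2]
gripper_width: 0.0235
t 28.97 tip [0.5549 0.207  0.1312] rot [-176.4    0.5  -84.6] F [-0.3 -0.  -0.6] w 0.0234 j [ 40.  15. -21.   2. -50. -36.]
units x 19.39 y 3.41 z 0.07 yaw -0.07
```

```bash

python3 -m inch '[{"x":0.6,"y":0.1,"z":0,"yaw":0},{"x":0.97,"y":0.17,"z":0,"yaw":0},{"x":0.97,"y":0.17,"z":0,"yaw":0},{"x":0.97,"y":0.17,"z":0,"yaw":0},{"x":0.97,"y":0.17,"z":0,"yaw":0}]' >/dev/null
python3 -m inch '[{"x":0.97,"y":0.17,"z":0,"yaw":0},{"x":0.97,"y":0.17,"z":0,"yaw":0},{"x":0.97,"y":0.17,"z":0,"yaw":0},{"x":0.97,"y":0.17,"z":0,"yaw":0},{"x":0.97,"y":0.17,"z":0,"yaw":0}]' >/dev/null
python3 -m inch '[{"x":0.97,"y":0.17,"z":0,"yaw":0},{"x":0.97,"y":0.17,"z":0,"yaw":0},{"x":0.97,"y":0.17,"z":0,"yaw":0},{"x":0.97,"y":0.17,"z":0,"yaw":0},{"x":0.97,"y":0.17,"z":0,"yaw":0}]' >/dev/null
python3 to.py .516 -.2835 .12 -84.3
```

```text
t 30.22 tip [ 0.5265 -0.1631  0.1304] rot [-176.     0.6  -83.9] F [ 0.2 -0.6 -0.5] w 0.0235 j [  3.  12. -25.  -1. -49.   4.]
units x 4.75 y 0.96 z 0.30 yaw 0.10
```

```bash

python3 -m inch '[{"x":0.95,"y":0.2,"z":0,"yaw":0},{"x":1,"y":0.2,"z":0,"yaw":0},{"x":1,"y":0.2,"z":0,"yaw":0},{"x":1,"y":0.2,"z":0.3,"yaw":0},{"x":0.5,"y":0.1,"z":0.6,"yaw":0.1}]' 
python3 -m inch '[{"x":0,"y":0,"z":1,"yaw":0},{"x":0,"y":0,"z":0.5,"yaw":0},{"x":0,"y":0,"z":0,"yaw":0}]'
python3 to.py .516 -.2835 .019 -84.3
```

```text
time_s: 30.63
tcp_pos: [0.5198, -0.2831, 0.0815]
eef_rot: [-175.6, 0.5, -84.3]
contact_force: [1.1, -0.2, -0.9]
gripper_width: 0.0236
time_s: 30.88
tcp_pos: [0.5209, -0.2864, 0.0418]
eef_rot: [-175.7, 0.5, -84.6]
contact_force: [-0.5, 0.1, -0.7]
gripper_width: 0.0231
t 30.88 tip [ 0.5188 -0.2868  0.0702] rot [-175.7    0.5  -84.6] F [-0.5  0.1 -0.7] w 0.0231 j [-11.  20. -23.  -3. -44.  18.]
units x -0.12 y 0.25 z 2.04 yaw -0.08
```

```bash

python3 -m inch '[{"x":-0.1,"y":0.22,"z":0.5,"yaw":0},{"x":-0.02,"y":0.02,"z":0.6,"yaw":0},{"x":0,"y":0,"z":0.4,"yaw":0},{"x":0,"y":0,"z":0.1,"yaw":0}]'
python3 to.py .516 -.2835 .0195 -84.3
python3 - <<'E'
from h import *
i,p,d=cap('wrist','w10')
cv2.imwrite('pics/c10.png',cv2.resize(p[170:370,220:420,::-1],(600,600),interpolation=cv2.INTER_CUBIC))
E
```

```text
time_s: 31.22
tcp_pos: [0.5186, -0.2837, 0.0033]
eef_rot: [-175.6, 0.5, -84.6]
contact_force: [0.2, 0.1, -1.1]
gripper_width: 0.0234
t 31.22 tip [ 0.5164 -0.2841  0.0317] rot [-175.6    0.5  -84.6] F [ 0.2  0.1 -1.1] w 0.0234 j [-11.  22. -25.  -3. -38.  18.]
units x -0.02 y 0.05 z 0.48 yaw -0.07
```

View pics/c10.png

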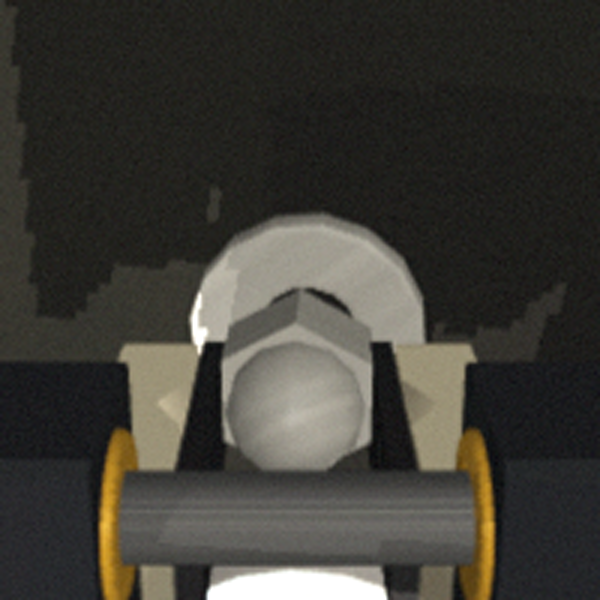

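The nut (centre 297) hangs about 10 mm above the washer (edges 190–425, front edge y≈224). The nut's front foot corner is at (300,290). I'll compute how far off centre it is.

```bash
python3 - <<'E'
from h import *
from scipy.spatial.transform import Rotation as Ro
f=np.load("pics/w10.npz");i=dict(mtx=f["mtx"],k1=float(f["k1"]),pose=f["pose"])
s=r.get_state();R=Ro.from_euler("xyz",s["eef_rot"],degrees=True).as_matrix();tx=R[:2,0];ty=R[:2,1]
F=lambda x,y:(220+(x+.5)/3-.5,170+(y+.5)/3-.5)
w=pix2w(i,[F(307,224)],z=.012)[0,:2]-.022*tx
wl,wr=[pix2w(i,[F(*q)],z=.012)[0,:2] for q in((191,320),(424,320))]
print("washer",w, "mid y",(wl+wr)@ty/2, w@ty, w@tx)
for z in(.0225,.0245,.0265):
    n=pix2w(i,[F(299,290)],z=z)[0,:2]-.01385*tx;print(z,"nut",n,"units to go x,y",(w-n)@tx/.025,(w-n)@ty/.025)
n=pix2w(i,[F(300,320)],z=.0385)[0,:2]-.01385*tx;print("hextop",n,(w-n)@tx/.025,(w-n)@ty/.025)
E
```

```text
washer [ 0.51666217 -0.28481491] mid y -0.48631000470021785 -0.4862472101955422 0.33225904353571784
0.0225 nut [ 0.51725615 -0.28444915] units to go x,y 0.012324132725924789 0.02495015147043313
0.0245 nut [ 0.51717921 -0.28524538] units to go x,y -0.019091874596111346 0.018920756836299363
0.0265 nut [ 0.51710228 -0.28604161] units to go x,y -0.05050788191814485 0.012891362202161402
hextop [ 0.51601483 -0.28586483] -0.03936664167159279 -0.029625244207661456
```

```bash

python3 -m inch '[{"x":0.0,"y":0.03,"z":0.22,"yaw":0},{"x":0,"y":0.02,"z":0.14,"yaw":0}]'
python3 -m inch '[{"x":0,"y":0.01,"z":0.06,"yaw":0},{"x":0,"y":0.01,"z":0.04,"yaw":0}]'
python3 to.py .516 -.2842 .0195 -84.3
```

```text
time_s: 31.43
tcp_pos: [0.5198, -0.2839, -0.004]
eef_rot: [-175.4, 0.4, -84.5]
contact_force: [-0.4, -0.1, 0.5]
gripper_width: 0.0235
time_s: 31.6
tcp_pos: [0.52, -0.2839, -0.0062]
eef_rot: [-175.4, 0.4, -84.5]
contact_force: [0.4, -0.5, -0.6]
gripper_width: 0.0237
t 31.60 tip [ 0.5178 -0.2843  0.0222] rot [-175.4    0.4  -84.5] F [ 0.4 -0.5 -0.6] w 0.0237 j [-11.  23. -26.  -3. -37.  19.]
units x -0.01 y 0.08 z 0.10 yaw -0.05
```

```bash

python3 -m inch '[{"x":0.0,"y":0.07,"z":0.06,"yaw":0},{"x":0,"y":0.03,"z":0.05,"yaw":0}]'
python3 to.py .516 -.2842 .0195 -84.3
python3 -m inch '[{"x":0,"y":0.02,"z":0.05,"yaw":0}]'
python3 to.py .516 -.2842 .0195 -84.3
```

```text
time_s: 31.77
tcp_pos: [0.5182, -0.2842, -0.0087]
eef_rot: [-175.3, 0.3, -84.5]
contact_force: [0.4, -0.2, -0.5]
gripper_width: 0.0233
t 31.77 tip [ 0.5159 -0.2846  0.0197] rot [-175.3    0.3  -84.5] F [ 0.4 -0.2 -0.5] w 0.0233 j [-11.  23. -26.  -3. -37.  19.]
units x -0.02 y -0.00 z 0.01 yaw -0.05
time_s: 31.85
tcp_pos: [0.5183, -0.2844, -0.0095]
eef_rot: [-175.2, 0.3, -84.5]
contact_force: [-1.9, 2.8, 12.1]
gripper_width: 0.0237
t 31.85 tip [ 0.5159 -0.2848  0.0189] rot [-175.2    0.3  -84.5] F [-1.9  2.8 12.1] w 0.0237 j [-11.  23. -26.  -3. -36.  19.]
units x -0.02 y -0.01 z -0.02 yaw -0.04
```

```bash

python3 -m inch '[{"x":0,"y":0.02,"z":0.0,"yaw":0},{"x":0,"y":0.02,"z":0,"yaw":0},{"x":0,"y":0.02,"z":0,"yaw":0}]' -0.1
python3 -m inch '[{"x":0,"y":0.0,"z":-0.1,"yaw":0},{"x":0,"y":0,"z":-0.4,"yaw":0},{"x":0,"y":0,"z":-0.9,"yaw":0},{"x":0,"y":0,"z":-1,"yaw":0},{"x":0,"y":0,"z":-1,"yaw":0}]'
python3 -m inch '[{"x":-0.5,"y":0,"z":-0.8,"yaw":0},{"x":-1,"y":0,"z":-0.4,"yaw":0},{"x":-1,"y":0,"z":0,"yaw":0},{"x":-1,"y":0,"z":0,"yaw":0},{"x":-1,"y":0,"z":0,"yaw":0}]'
python3 - <<'E'
from h import *
i,p,d=cap('wrist','w11')
cv2.imwrite('pics/c11.png',cv2.resize(p[60:260,220:420,::-1],(600,600),interpolation=cv2.INTER_CUBIC))
E
python3 to.py .432 .126 .12 5.7
```

```text
time_s: 32.1
tcp_pos: [0.5173, -0.2848, -0.0089]
eef_rot: [-175.2, 0.3, -84.5]
contact_force: [1.2, 0.4, -0.1]
gripper_width: 0.0371
time_s: 32.52
tcp_pos: [0.5055, -0.2849, 0.0743]
eef_rot: [-175.8, 0.5, -84.5]
contact_force: [0.0, -0.7, 0.5]
gripper_width: 0.0393
time_s: 32.93
tcp_pos: [0.4959, -0.1753, 0.1178]
eef_rot: [-175.0, 0.2, -84.8]
contact_force: [1.1, 1.0, -0.6]
gripper_width: 0.0396
t 32.98 tip [ 0.4929 -0.1729  0.1464] rot [-175.     0.3  -84.8] F [-2.2  3.8 -1.1] w 0.0398 j [  2.   8. -28.  -1. -49.   4.]
units x -12.12 y 1.44 z 0.99 yaw -22.63
```

View pics/c11.png

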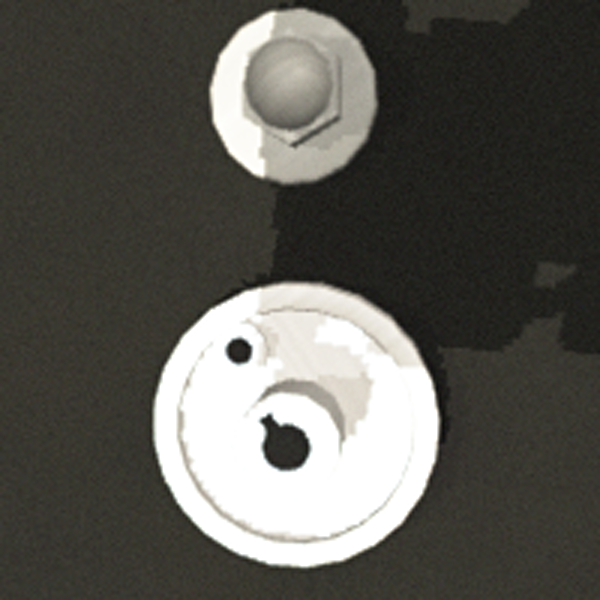

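The nut stands centred on the washer: nut flats 243–341 (mid 292), washer centre (294,96), which is within about 1 mm. The handle is next.

```bash

python3 -m inch '[{"x":-0.6,"y":0.1,"z":0,"yaw":-0.5},{"x":-0.97,"y":0.12,"z":0,"yaw":0},{"x":-0.97,"y":0.12,"z":0,"yaw":0},{"x":-0.97,"y":0.12,"z":0,"yaw":0},{"x":-0.97,"y":0.12,"z":0,"yaw":0}]' 0.1 >/dev/null
python3 -m inch '[{"x":-0.97,"y":0.12,"z":0,"yaw":0},{"x":-0.97,"y":0.12,"z":0,"yaw":0},{"x":-0.97,"y":0.12,"z":0,"yaw":0},{"x":-0.97,"y":0.12,"z":0,"yaw":0},{"x":-0.5,"y":0.1,"z":0,"yaw":-1}]' >/dev/null
python3 -m inch '[{"x":0,"y":0,"z":0,"yaw":-1},{"x":0,"y":0,"z":0,"yaw":-1},{"x":0,"y":0,"z":0,"yaw":-1},{"x":0,"y":0,"z":0,"yaw":-1},{"x":0,"y":0,"z":0,"yaw":-1}]' >/dev/null
python3 -m inch '[{"x":0,"y":0,"z":0,"yaw":-1},{"x":0,"y":0,"z":0,"yaw":-1},{"x":0,"y":0,"z":0,"yaw":-1},{"x":0,"y":0,"z":0,"yaw":-1},{"x":0,"y":0,"z":0,"yaw":-1}]' >/dev/null
python3 -m inch '[{"x":0,"y":0,"z":0,"yaw":-1},{"x":0,"y":0,"z":0,"yaw":-1},{"x":0,"y":0,"z":0,"yaw":-1},{"x":0,"y":0,"z":0,"yaw":-1},{"x":0,"y":0,"z":0,"yaw":-1}]' >/dev/null
python3 to.py .432 .126 .10 5.7
```

```text
t 35.07 tip [0.4333 0.0542 0.1661] rot [-177.1   -5.8  -15.5] F [ 0.3  0.6 -0.3] w 0.0488 j [ 36.  -4. -39.   4. -49.  37.]
units x -1.08 y -2.62 z 2.68 yaw -5.31
```

```bash

python3 -m inch '[{"x":-0.3,"y":-0.6,"z":0,"yaw":-1},{"x":-0.3,"y":-0.6,"z":0.2,"yaw":-1},{"x":-0.3,"y":-0.6,"z":0.4,"yaw":-1},{"x":-0.1,"y":-0.4,"z":0.5,"yaw":-1},{"x":0,"y":0,"z":0,"yaw":-0.8}]' 
python3 -m inch '[{"x":0,"y":0,"z":0,"yaw":0}]' >/dev/null
python3 to.py .432 .126 .09 5.7
python3 - <<'E'
from h import *
i,p,d=cap('wrist','w12')
cv2.imwrite('pics/c12.png',p[:,:,::-1])
E
```

```text
time_s: 35.48
tcp_pos: [0.425, 0.1157, 0.1142]
eef_rot: [-179.0, -6.9, 4.6]
contact_force: [0.1, 0.1, -0.5]
gripper_width: 0.0481
t 35.57 tip [0.4215 0.1153 0.143 ] rot [-179.1   -6.9    4.8] F [ 0.   0.4 -0.2] w 0.0484 j [ 45.  -3. -42.   5. -45.  46.]
units x 0.20 y -0.36 z 2.16 yaw -0.22
```

View pics/c12.png

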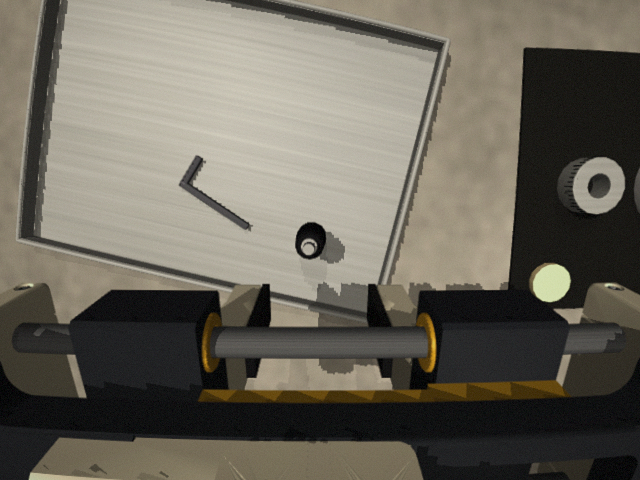

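The handle's stud top is at (308,250), between the fingers. I've viewed 15 pictures, so the last one is for the final check.

```bash
python3 - <<'E'
from h import *
f=np.load("pics/w12.npz");i=dict(mtx=f["mtx"],k1=float(f["k1"]),pose=f["pose"])
print(pix2w(i,[(308.5,250.5)],z=.065))
p=f["p"][215:265,285:335];d=f["d"][215:265,285:335]
m=(p.max(2)<45).astype(np.uint8);c=max(cv2.findContours(m,0,2)[0],key=cv2.contourArea)
print("black bbox",np.array(cv2.boundingRect(c))+[285,215,0,0])
x,y,w,h=np.array(cv2.boundingRect(c))+[285,215,0,0]
# far-side foot edge (top of blob) lies ~13 mm beyond the axis
print("foot far edge",pix2w(i,[(x+w/2,y)],z=.003),"body mid sides",pix2w(i,[(x,y+h/2),(x+w,y+h/2)],z=.03))
E
python3 to.py .4335 .127 .09 5.7
```

```text
[[0.43136318 0.12549188 0.065     ]]
black bbox [296 223  30  36]
foot far edge [[0.44356225 0.12710294 0.003     ]] body mid sides [[0.43114996 0.13726317 0.03      ]
 [0.43332813 0.11300297 0.03      ]]
t 35.62 tip [0.4215 0.1151 0.1429] rot [-179.    -6.9    4.6] F [-0.2  0.2 -0.4] w 0.0483 j [ 45.  -3. -42.   5. -45.  46.]
units x 0.26 y -0.40 z 2.17 yaw -0.27
```

```bash

python3 -m inch '[{"x":0.1,"y":-0.3,"z":0.7,"yaw":-0.25},{"x":0.05,"y":-0.06,"z":0.9,"yaw":0},{"x":0,"y":0,"z":0.6,"yaw":0},{"x":0,"y":0,"z":0,"yaw":0}]' 
python3 to.py .4315 .1255 .014 5.7
```

```text
time_s: 35.95
tcp_pos: [0.437, 0.128, 0.0633]
eef_rot: [-178.8, -7.3, 5.1]
contact_force: [-0.8, -0.2, 0.1]
gripper_width: 0.0488
t 35.95 tip [0.4334 0.1271 0.0915] rot [-178.8   -7.3    5.1] F [-0.8 -0.2  0.1] w 0.0488 j [ 45.   3. -46.   6. -35.  45.]
units x -0.48 y 0.12 z 3.06 yaw -0.15
```

```bash

python3 -m inch '[{"x":-0.12,"y":0.1,"z":0.6,"yaw":-0.1},{"x":-0.12,"y":0,"z":0.8,"yaw":0},{"x":-0.1,"y":0,"z":0.8,"yaw":0},{"x":-0.07,"y":0,"z":0.4,"yaw":0},{"x":0,"y":0,"z":0.05,"yaw":0}]' 
python3 to.py .4315 .1255 .014 5.7
```

```text
time_s: 36.37
tcp_pos: [0.439, 0.1275, -0.0002]
eef_rot: [-178.6, -7.7, 4.9]
contact_force: [-0.2, -0.2, 0.0]
gripper_width: 0.0482
t 36.37 tip [0.4353 0.1264 0.028 ] rot [-178.6   -7.7    4.9] F [-0.2 -0.2  0. ] w 0.0482 j [ 44.  10. -51.  10. -22.  42.]
units x -0.23 y 0.04 z 0.54 yaw -0.21
```

```bash

python3 -m inch '[{"x":-0.15,"y":0.03,"z":0.2,"yaw":-0.1},{"x":-0.05,"y":0,"z":0.12,"yaw":0}]' 
python3 -m inch '[{"x":-0.01,"y":0,"z":0.02,"yaw":0},{"x":-0.01,"y":0,"z":0.02,"yaw":0},{"x":-0.01,"y":0,"z":0.01,"yaw":0},{"x":-0.01,"y":0,"z":0.01,"yaw":0},{"x":0,"y":0,"z":0.01,"yaw":0}]' -1 20
python3 -m inch '[{"x":0,"y":0,"z":0.01,"yaw":0},{"x":0,"y":0,"z":0.01,"yaw":0}]'
python3 to.py .4315 .1255 .014 5.7
```

```text
time_s: 36.53
tcp_pos: [0.4363, 0.1268, -0.0074]
eef_rot: [-178.6, -7.8, 5.2]
contact_force: [-0.7, -1.3, 0.7]
gripper_width: 0.0481
time_s: 36.95
tcp_pos: [0.4368, 0.1277, -0.0068]
eef_rot: [-178.5, -8.0, 5.1]
contact_force: [-0.9, -0.5, -0.6]
gripper_width: 0.0241
time_s: 37.12
tcp_pos: [0.4371, 0.128, -0.0069]
eef_rot: [-178.4, -8.1, 5.1]
contact_force: [-0.0, -0.8, 1.8]
gripper_width: 0.0239
t 37.12 tip [0.4332 0.1269 0.0213] rot [-178.4   -8.1    5.1] F [-0.  -0.8  1.8] w 0.0239 j [ 45.  10. -53.  11. -20.  40.]
units x -0.11 y 0.06 z 0.28 yaw -0.15
```

```bash

python3 -m inch '[{"x":0.02,"y":0,"z":-0.2,"yaw":0},{"x":0.07,"y":0,"z":-0.6,"yaw":0},{"x":0.14,"y":0,"z":-1,"yaw":0},{"x":0.14,"y":0,"z":-1,"yaw":0},{"x":0.14,"y":0,"z":-1,"yaw":0}]' 
python3 to.py .5865 -.191 .13 5.7
```

```text
time_s: 37.53
tcp_pos: [0.432, 0.1219, 0.0876]
eef_rot: [-178.9, -7.3, 5.1]
contact_force: [1.2, 1.1, -0.8]
gripper_width: 0.024
t 37.53 tip [0.4285 0.1211 0.1159] rot [-178.9   -7.3    5.1] F [ 1.2  1.1 -0.8] w 0.0240 j [ 45.   0. -44.   6. -39.  46.]
units x 5.21 y 13.00 z -0.15 yaw -0.14
```

```bash

python3 -m inch '[{"x":0.25,"y":0.6,"z":-0.05,"yaw":0},{"x":0.38,"y":0.95,"z":-0.05,"yaw":0},{"x":0.38,"y":0.95,"z":0,"yaw":0},{"x":0.38,"y":0.95,"z":0,"yaw":0},{"x":0.38,"y":0.95,"z":0,"yaw":0}]' >/dev/null
python3 -m inch '[{"x":0.38,"y":0.95,"z":0,"yaw":0},{"x":0.38,"y":0.95,"z":0,"yaw":0},{"x":0.38,"y":0.95,"z":0,"yaw":0},{"x":0.38,"y":0.95,"z":0,"yaw":0},{"x":0.38,"y":0.95,"z":0,"yaw":0}]' 
python3 to.py .5865 -.191 .13 5.7
```

```text
time_s: 38.37
tcp_pos: [0.5503, -0.0993, 0.1096]
eef_rot: [-178.2, -8.2, 5.7]
contact_force: [-0.1, 1.3, -1.0]
gripper_width: 0.0239
t 38.37 tip [ 0.5464 -0.1007  0.1378] rot [-178.2   -8.2    5.7] F [-0.1  1.3 -1. ] w 0.0239 j [  9.  10. -27.  -2. -45.  88.]
units x 1.18 y 3.77 z 0.37 yaw 0.01
```

```bash

python3 -m inch '[{"x":0.3,"y":0.95,"z":0.1,"yaw":0},{"x":0.3,"y":0.95,"z":0.2,"yaw":0},{"x":0.3,"y":0.95,"z":0.3,"yaw":0},{"x":0.1,"y":0.7,"z":0.5,"yaw":0},{"x":0,"y":0.1,"z":0.3,"yaw":0}]' 
python3 to.py .5865 -.191 .035 5.7
```

```text
time_s: 38.78
tcp_pos: [0.5935, -0.1935, 0.0778]
eef_rot: [-178.1, -8.4, 5.7]
contact_force: [0.6, 0.4, 0.2]
gripper_width: 0.0241
t 38.78 tip [ 0.5894 -0.1948  0.106 ] rot [-178.1   -8.4    5.7] F [0.6 0.4 0.2] w 0.0241 j [ -2.  18. -20.  -4. -45. 101.]
units x -0.52 y -0.07 z 2.80 yaw -0.01
```

```bash

python3 -m inch '[{"x":-0.15,"y":-0.05,"z":0.6,"yaw":0},{"x":-0.13,"y":0,"z":0.8,"yaw":0},{"x":-0.1,"y":0,"z":0.8,"yaw":0},{"x":-0.05,"y":0,"z":0.3,"yaw":0}]' 
python3 to.py .5865 -.191 .0235 5.7
```

```text
time_s: 39.12
tcp_pos: [0.5917, -0.1914, 0.0129]
eef_rot: [-178.1, -8.5, 5.5]
contact_force: [-0.8, 1.0, -1.5]
gripper_width: 0.0238
t 39.12 tip [ 0.5876 -0.1927  0.0411] rot [-178.1   -8.5    5.5] F [-0.8  1.  -1.5] w 0.0238 j [ -2.  22. -23.  -5. -37. 102.]
units x -0.14 y -0.05 z 0.69 yaw -0.06
```

```bash

python3 -m inch '[{"x":-0.08,"y":-0.05,"z":0.35,"yaw":0},{"x":-0.04,"y":0,"z":0.2,"yaw":0},{"x":-0.02,"y":0,"z":0.05,"yaw":0}]' 
python3 to.py .5865 -.191 .0235 5.7
python3 -m inch '[{"x":-0.01,"y":0,"z":0.06,"yaw":0},{"x":-0.01,"y":0,"z":0.04,"yaw":0}]' 
python3 to.py .5865 -.191 .0225 5.7
```

```text
time_s: 39.37
tcp_pos: [0.589, -0.1884, -0.0042]
eef_rot: [-178.0, -8.3, 5.5]
contact_force: [-0.2, -0.5, -0.8]
gripper_width: 0.0238
t 39.37 tip [ 0.5851 -0.1898  0.024 ] rot [-178.    -8.3    5.5] F [-0.2 -0.5 -0.8] w 0.0238 j [ -2.  23. -24.  -5. -35. 102.]
units x 0.05 y 0.06 z 0.03 yaw -0.05
time_s: 39.53
tcp_pos: [0.5895, -0.1879, -0.0058]
eef_rot: [-178.0, -8.4, 5.6]
contact_force: [-1.3, -0.7, 2.5]
gripper_width: 0.0237
t 39.53 tip [ 0.5855 -0.1893  0.0224] rot [-178.    -8.4    5.6] F [-1.3 -0.7  2.5] w 0.0237 j [ -2.  23. -24.  -5. -34. 102.]
units x 0.03 y 0.07 z -0.00 yaw -0.03
```

```bash

python3 -m inch '[{"x":0.03,"y":0.08,"z":-0.06,"yaw":0},{"x":0,"y":0.02,"z":0.03,"yaw":0},{"x":0,"y":0,"z":0.05,"yaw":0}]' 
python3 to.py .5865 -.191 .0225 5.7
python3 -m inch '[{"x":-0.01,"y":0,"z":0.05,"yaw":0}]' 
python3 to.py .5865 -.191 .0225 5.7
```

```text
time_s: 39.78
tcp_pos: [0.5922, -0.1904, -0.004]
eef_rot: [-178.1, -8.6, 5.6]
contact_force: [-0.3, 0.5, -0.6]
gripper_width: 0.0239
t 39.78 tip [ 0.5881 -0.1918  0.0242] rot [-178.1   -8.6    5.6] F [-0.3  0.5 -0.6] w 0.0239 j [ -2.  23. -24.  -5. -35. 102.]
units x -0.07 y -0.04 z 0.06 yaw -0.02
time_s: 39.87
tcp_pos: [0.5926, -0.1906, -0.0048]
eef_rot: [-178.1, -8.6, 5.6]
contact_force: [-1.0, 0.5, -0.7]
gripper_width: 0.024
t 39.87 tip [ 0.5884 -0.1919  0.0234] rot [-178.1   -8.6    5.6] F [-1.   0.5 -0.7] w 0.0240 j [ -2.  24. -24.  -5. -34. 102.]
units x -0.08 y -0.04 z 0.03 yaw -0.02
```

```bash

python3 -m inch '[{"x":-0.07,"y":-0.01,"z":0.05,"yaw":0},{"x":-0.02,"y":0,"z":0.03,"yaw":0}]' 
python3 to.py .5865 -.191 .0225 5.7
```

```text
time_s: 40.03
tcp_pos: [0.5923, -0.1906, -0.0059]
eef_rot: [-178.1, -8.8, 5.6]
contact_force: [-2.4, 3.3, 10.8]
gripper_width: 0.0238
t 40.03 tip [ 0.588  -0.1919  0.0223] rot [-178.1   -8.8    5.6] F [-2.4  3.3 10.8] w 0.0238 j [ -2.  24. -24.  -5. -34. 102.]
units x -0.06 y -0.04 z -0.02 yaw -0.02
```

```bash

python3 -m inch '[{"x":0,"y":0,"z":0,"yaw":0},{"x":0,"y":0,"z":0,"yaw":0},{"x":0,"y":0,"z":0,"yaw":0},{"x":0,"y":0,"z":0,"yaw":0}]' 0.0
python3 -m inch '[{"x":0.02,"y":0,"z":-0.15,"yaw":0},{"x":0.06,"y":0,"z":-0.4,"yaw":0},{"x":0.14,"y":0,"z":-0.9,"yaw":0},{"x":0.15,"y":0,"z":-1,"yaw":0},{"x":0.15,"y":0,"z":-1,"yaw":0}]'
python3 -m inch '[{"x":0,"y":-0.2,"z":-1,"yaw":0},{"x":0,"y":-1,"z":-0.5,"yaw":0},{"x":0,"y":-1,"z":0,"yaw":0},{"x":0,"y":-1,"z":0,"yaw":0},{"x":0,"y":-1,"z":0,"yaw":0}]' >/dev/null
python3 -m inch '[{"x":0,"y":-1,"z":0,"yaw":0},{"x":0,"y":-1,"z":0,"yaw":0},{"x":0,"y":-1,"z":0,"yaw":0},{"x":0,"y":-1,"z":0,"yaw":0},{"x":0,"y":-1,"z":0,"yaw":0}]' >/dev/null
python3 -m inch '[{"x":0,"y":-1,"z":0,"yaw":0},{"x":0,"y":-1,"z":0,"yaw":0},{"x":0,"y":-1,"z":0,"yaw":0},{"x":0,"y":-1,"z":0,"yaw":0},{"x":0,"y":0,"z":0,"yaw":0}]'
python3 - <<'E'
from h import *
i,p,d=cap('top','t13');i2,p2,d2=cap('scene','s13')
cv2.imwrite('pics/c13.png',np.hstack([cv2.resize(p[130:380,350:550,::-1],(480,600),interpolation=cv2.INTER_CUBIC),cv2.resize(p2[150:300,220:300+0,::-1],(320,600),interpolation=cv2.INTER_CUBIC)]))
E
```

```text
time_s: 40.37
tcp_pos: [0.5921, -0.1905, -0.0056]
eef_rot: [-178.1, -8.8, 5.6]
contact_force: [-0.7, 0.8, -0.5]
gripper_width: 0.0424
time_s: 40.78
tcp_pos: [0.5869, -0.1931, 0.0793]
eef_rot: [-178.0, -8.1, 5.6]
contact_force: [0.4, 0.1, 0.2]
gripper_width: 0.0436
time_s: 42.03
tcp_pos: [0.552, 0.1441, 0.1543]
eef_rot: [-178.0, -9.6, 5.3]
contact_force: [0.4, 0.6, 0.9]
gripper_width: 0.0438
```

View pics/c13.png

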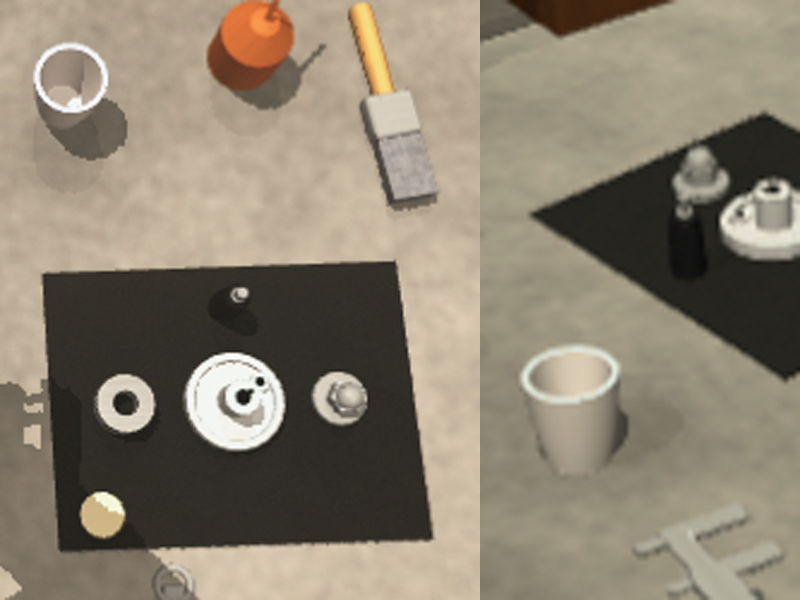

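Everything stands as intended: collar (125,404), wheel (235,402), washer with nut (340,398) and the handle upright with its stud at (240,294). I'll do one numeric check before handing in.

```bash
python3 - <<'E'
from h import *
f=np.load("pics/t13.npz");i=dict(mtx=f["mtx"],k1=float(f["k1"]),pose=f["pose"])
F=lambda x,y:(350+(x+.5)/2.4-.5,130+(y+.5)/2.4-.5)
n=["wheel","collar","washer","stud","nuttop","blank"]
W=pix2w(i,[F(235,402),F(125,404),F(340,398),F(240,293),F(346,393),F(102,515)],z=[.017,.026,.012,.066,.036,.011])[:,:2]
a=np.radians(5.75);M=np.array([[np.cos(a),np.sin(a)],[-np.sin(a),np.cos(a)]])
for k,q in zip(n,(W-W[0])@M.T):print(k,np.round(q*1000,1))
print("mat centre rel",np.round((np.array([.507,-.1992])-W[0])@M.T*1000,1))
a,b=np.load("pics/top0.npz")["p"].astype(int),f["p"].astype(int)
for k,s in dict(crucible=np.s_[145:195,355:405],caliper=np.s_[150:195,218:330],blank=np.s_[333:356,380:405]).items():print(k,"mean diff",np.abs(a[s]-b[s]).mean().round(1))
E
```

```text
wheel [0. 0.]
collar [ 0.3 91.2]
washer [  1.  -87.2]
stud [80.5  1.2]
nuttop [  2.3 -83.6]
blank [-86.3 113.7]
mat centre rel [ 1.4 -0.6]
crucible mean diff 26.2
caliper mean diff 51.1
blank mean diff 19.9
```

```bash
python3 -c "
from h import *
f=np.load('pics/w11.npz');i=dict(mtx=f['mtx'],k1=float(f['k1']),pose=f['pose'])
F=lambda x,y:(220+(x+.5)/3-.5,60+(y+.5)/3-.5)
W=pix2w(i,[F(211,96),F(377,96),F(294,9),F(243,105),F(341,105),F(293,146)],z=[.012]*6)[:,:2]
w=(W[0]+W[1])/2;print('washer mid',w,'far edge',W[2],'nut mid',(W[3]+W[4])/2,'nut foot corner',W[5],np.linalg.norm(W[5]-w))
r.close_job()"
```

```text
washer mid [ 0.5165794  -0.28545909] far edge [ 0.51831957 -0.30643938] nut mid [ 0.51680946 -0.28318264] nut foot corner [ 0.51558763 -0.27302154] 0.012477024910657235
the job is handed in; nothing more can be done
```

All five parts are on the mat in the order asked, and the job is handed in. It took about 42 s of the 112 s allowed.

| Part | Where it stands | Gap to the wheel's rim |
|---|---|---|
| Hand wheel | hub up, within about 2 mm of the mat's centre | – |
| Graduated collar | left, in line with the wheel | about 27 mm |
| Plain washer | right, in line with the wheel | about 24–25 mm |
| Cap nut | dome up on the washer, centred to about 1.5 mm | – |
| Black handle | behind, upright with stud up, about 1 mm off line | about 27 mm |

- **First grasp:** it closed on nothing, because the real fingertips sit about 40 mm further back than the reported TCP implies. I measured the offset from the wrist depth image and a light touch on the wheel rim (37.5 N at the wrist), then used it for every grasp.
- **Tool tilt:** the tool leaned up to about 9 degrees during the job. The handle was still released upright.
- **Nut centring:** my readings disagreed. The coarse top view put the nut about 3.6 mm off the washer's centre, and the closer wrist view about 1.5 mm. I trusted the wrist view and left it.
- **Things to leave alone:** in the last pictures the crucible and caliper were where they had been. The blank read about 4 mm off its nominal distance to the left of the mat's centre. The robot was never near it, so I take that as reading error. An image comparison for all three was spoiled by arm shadow.

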